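# Clear the old tester tubes into the returns drawer

## Task

Clear the old tester tubes off this stall: take the drift from its holder and push every tube that is stuck in the white block down through its bore so that it drops into the drawer underneath, and put the tubes standing loose on the bench into the open drawer too. With all the tubes in it, push the drawer fully home; leave the drift hanging upright in its holder again, and don't disturb the bottle, the jar or the cup.

Things in the scene. Friction and masses are not known exactly. Their poses are not given: they have to be found in the camera images.
- stand: Blue drawer housing with a white bored block on its front end; fixed, but place and turn differ each start. Origin on the bench under the middle of the front face; x into the housing, y along the front, z up. Housing x 0..195 mm, y +-105 mm, 88 mm high. Block x 0..50, y +-105, z 80..130 mm. Five vertical through bores at x 25 and y -72, -36, 0, 36, 72 mm, always over the tray, drawer open or shut.
- drawer (a joint): Opening of the red-fronted drawer in m: 0 = fully home against its stop, 0.11 = fully open; it opens towards the stand's -x and starts nearly or fully open. About 2.5 N of friction; it stays where it is left. Push it home by its handle bar with 5 to 10 N.
- drawer_floor (a point): Middle of the drawer's tray floor, 13 mm above the bench (moves with the drawer; axes as the stand's). The tray inside is 170 mm along x, 170 mm along y, its side walls 40 mm high. Fully open, the front 98 mm of the tray is clear of the block and open to above; the rest lies under the block.
- drawer_handle (a point): Middle of the drawer's steel handle bar: round, about 100 mm long along the stand's y, 35 mm in front of the red panel's face and 56 mm above the bench (moves with the drawer; axes as the stand's). The red panel is 12 mm thick, 206 mm wide, 6 to 72 mm high; when home its face is flush with the block's. The tray begins 47 mm behind the bar.
- drift: Drift (push-out rod), loose, 140 g: orange square handle 28 x 28 mm, 45 mm tall, on a steel shank 12 mm in diameter and 62 mm long pointing down with a slightly tapered tip. Origin in the middle of the handle's underside (the shoulder), z up along the handle, x and y square to the handle's faces. At the start it hangs upright in its wooden holder, shoulder resting on the holder's top.
- drift_tip (a point): Tip of the drift's shank, 62 mm below its origin.
- holder_mouth (a point): Centre of the mouth of the drift holder, 85 mm above the bench: a fixed wooden block 60 x 60 mm on a 90 x 90 mm foot, with one vertical hole 18 mm wide and 75 mm deep.
- bore0 (a point): Centre of the upper mouth of bore 0 of the stand's white block, 130 mm above the bench (axes as the stand's). The bore is 21.5 mm wide and 50 mm long. Half way down a sprung steel ball pokes 2.5 mm into it from the stand's +x side: it grips a tube (up to about 15 N to push it down) and lets it drop once pushed past, some 30 mm.
- bore1 (a point): Centre of the upper mouth of bore 1 of the stand's white block, 130 mm above the bench (axes as the stand's). The bore is 21.5 mm wide and 50 mm long. Half way down a sprung steel ball pokes 2.5 mm into it from the stand's +x side: it grips a tube (up to about 15 N to push it down) and lets it drop once pushed past, some 30 mm.
- bore2 (a point): Centre of the upper mouth of bore 2 of the stand's white block, 130 mm above the bench (axes as the stand's). The bore is 21.5 mm wide and 50 mm long. Half way down a sprung steel ball pokes 2.5 mm into it from the stand's +x side: it grips a tube (up to about 15 N to push it down) and lets it drop once pushed past, some 30 mm.
- bore3 (a point): Centre of the upper mouth of bore 3 of the stand's white block, 130 mm above the bench (axes as the stand's). The bore is 21.5 mm wide and 50 mm long. Half way down a sprung steel ball pokes 2.5 mm into it from the stand's +x side: it grips a tube (up to about 15 N to push it down) and lets it drop once pushed past, some 30 mm.
- bore4 (a point): Centre of the upper mouth of bore 4 of the stand's white block, 130 mm above the bench (axes as the stand's). The bore is 21.5 mm wide and 50 mm long. Half way down a sprung steel ball pokes 2.5 mm into it from the stand's +x side: it grips a tube (up to about 15 N to push it down) and lets it drop once pushed past, some 30 mm.
- stuck0: If present: one aluminium tester tube with a coloured cap, a plain cylinder 20 mm in diameter and 45 mm long, 30 g; origin at its centre, z along its axis towards the cap. At the start it is stuck upright in bore 0, its cap 2 mm below the mouth.
- stuck1: If present: one aluminium tester tube with a coloured cap, a plain cylinder 20 mm in diameter and 45 mm long, 30 g; origin at its centre, z along its axis towards the cap. At the start it is stuck upright in bore 1, its cap 2 mm below the mouth.
- stuck2: If present: one aluminium tester tube with a coloured cap, a plain cylinder 20 mm in diameter and 45 mm long, 30 g; origin at its centre, z along its axis towards the cap. At the start it is stuck upright in bore 2, its cap 2 mm below the mouth.
- stuck3: If present: one aluminium tester tube with a coloured cap, a plain cylinder 20 mm in diameter and 45 mm long, 30 g; origin at its centre, z along its axis towards the cap. At the start it is stuck upright in bore 3, its cap 2 mm below the mouth.
- stuck4: If present: one aluminium tester tube with a coloured cap, a plain cylinder 20 mm in diameter and 45 mm long, 30 g; origin at its centre, z along its axis towards the cap. At the start it is stuck upright in bore 4, its cap 2 mm below the mouth.
- loose0: If present: one aluminium tester tube with a coloured cap, a plain cylinder 20 mm in diameter and 45 mm long, 30 g; origin at its centre, z along its axis towards the cap. At the start it stands upright, cap up, loose on the bench beside the drawer; if knocked it may lie down and roll a little.
- loose1: If present: one aluminium tester tube with a coloured cap, a plain cylinder 20 mm in diameter and 45 mm long, 30 g; origin at its centre, z along its axis towards the cap. At the start it stands upright, cap up, loose on the bench beside the drawer; if knocked it may lie down and roll a little.
- loose2: If present: one aluminium tester tube with a coloured cap, a plain cylinder 20 mm in diameter and 45 mm long, 30 g; origin at its centre, z along its axis towards the cap. At the start it stands upright, cap up, loose on the bench beside the drawer; if knocked it may lie down and roll a little.
- loose3: If present: one aluminium tester tube with a coloured cap, a plain cylinder 20 mm in diameter and 45 mm long, 30 g; origin at its centre, z along its axis towards the cap. At the start it stands upright, cap up, loose on the bench beside the drawer; if knocked it may lie down and roll a little.
- amber: Bystander: amber bottle, 44 mm wide, 100 mm tall; origin under its base.
- jar: Bystander: green jar with brass lid, 60 mm wide, 70 mm tall; origin under its base.
- mug: Bystander: white cup, 76 mm wide, 70 mm tall; origin under its base.

How it is judged:
By the outcome, as a careful person would: the job done as asked, in the order asked, and still so for the second after the job is handed in, with the robot touching nothing.
Of stuck0, stuck1, stuck2, stuck3, stuck4 only 3 to 5 are there at a start; the rules pass over those that are not, and their reading is None.
Of loose0, loose1, loose2, loose3 only 2 to 4 are there at a start; the rules pass over those that are not, and their reading is None.
At some moment in a run one of loose0, loose1, loose2, loose3 may be knocked a few centimetres aside while the robot is not near it.
It also fails if it takes over 210 s, if anything falls off the work surface, if the arm or the gripper's body presses on something with over 40 N, if the wrist force passes 120 N, or if a joint passes its speed limit or range.

## Robot

A 6-joint arm with a two-finger parallel gripper is mounted at the origin on the work surface. World frame = base frame: x ahead of the robot, y to its left, z up, the work surface at z = 0. Lengths are in m, angles in rad, forces in N, time in s.
With the tool pointing down it reaches from about 0.35 to 0.925 m from the base axis. Payload 6.4 kg.
Tool frame: the origin (TCP) lies on the mounting face of the last link; the fingertips stand r.tip_extent ahead of it and the grasp point (between the pads) lies 180 mm ahead of it (r.tip_extent is the distance from the TCP to the fingertips, in m); x points along the fingers, z is the direction in which the jaws open and shut, and the axes are right-handed (so a half turn about x gives the same grasp; the last joint's range is limited). The gripper opens to 94 mm and grips with 3 to 60 N. Pads are 16 mm wide; open, the fingers measure 119 mm over their backs; the gripper's body (75 mm by 177 mm) begins 78 mm behind the grasp point.
Start: joints at [0.945, 0.245, 1.558, -0, 1.339, -0.174], TCP at [0.284, 0.585, 0.405] pointing down, gripper open.
Joint ranges: [-3.13, 3.13], [-1.02, 2.26], [0.13, 2.54], [-0.95, 4.09], [0.21, 2.88], [-2.74, 2.74]. Speed limits (rad/s): [2.57, 2.57, 3.14, 3.14, 3.14, 3.14].

## Interface

Orientations are given as a unit quaternion [x, y, z, w].
In Python, from workcell import r, get_image gives the robot as it stands.
- The arm moves only by the tool drive_tool, never from a script. Its argument "deltas" is a list of rows, each an object of numbers: "tx", "ty", "tz": the shift along the tool's x, y, z in cm; "spin": the turn about the tool's x in rad. A call has 1 to 20 rows; each row shifts and turns the commanded pose from where the row before left it, along the tool's axes as they then stand; what a row does not reach is not made up. A row lasts 1/8 s, in which the tool goes at most 62.5 mm and 10.7 degrees, less where a joint would pass 70% of its speed; a pose out of reach is approached as far as the arm can. A call is refused whole if a number of a shift passes 6.25 or a number of a turn 0.188, either way. A call with a gripper value outside its range is refused whole. "hand" is the opening, from -1 (shut) to 1 (fully open), set as the call begins (left out, the last holds). The fingers move at their own pace and stop on an object; "squeeze" is the grip in N (left out, the last holds). Time passes only in rows, so rows that do not move let the fingers close. It gives the time, the measured TCP pose, the force and the opening at its end, in the units of the state.
- r.observe(): the state, without advancing time (a new reading comes with each control period).
- get_image(name): name is "scene" or "top"; returns a dict with "frame" (420x560x3 uint8, red, green, blue), "fovy" (degrees; the focal length in pixels is half the picture's height over the tangent of half this angle, whatever the lens; pixels are square), "cx", "cy" (the principal point, pixels), "T" (4x4, takes a point from camera to world coordinates). Camera axes: x right, y down, z forward; pixel columns grow to the right and rows downward; lengths in m; the calibration is good to about 2 mm. A picture is of the moment at which its call begins. There is no depth.
- r.close_job(): hands the job in, once; it reports no verdict.
The state is a dict: "time_s": time; "joint_pos": joint angles; "joint_vel": joint speeds; "joint_torque": joint torques, N m; "eef_pos": TCP position; "tcp_rot": TCP orientation; "ft_force": force on the tool from outside, world axes, zero at the start; "ft_torque": the same for the moment, N m; "gripper_width": finger opening in m.
Only numpy, scipy, OpenCV 4.12 (cv2) and the standard library are available. Lean on these libraries where they do the work, as an engineer would, in place of code of your own. Each camera call takes 0.05 s, during which the arm holds its last target. There are 200 camera calls.

## Working session

There is one attempt and no reset: what is moved stays moved. The work goes in short steps, Python scripts to look and compute and a tool call to move; the robot and the scene stay as the last step left them, time stands still between calls to the robot, and variables do not carry over. Pictures are saved under pics/ and viewed, about 12 in all and at most 16, crops included, and the job is handed in when it is done.

Besides the shell and the picture viewer there is one more tool, called after "Call:" as a command line: name --argument value ..., lists and objects as JSON in quotes. drive_tool: Moves the arm, as the interface text tells. Its arguments: {"type":"object","properties":{"deltas":{"type":"array","items":{"type":"object","properties":{"tx":{"type":"number"},"ty":{"type":"number"},"tz":{"type":"number"},"spin":{"type":"number"}}}},"hand":{"type":"number"},"squeeze":{"type":"number"}},"required":["deltas"]}

```bash
mkdir -p pics; ls
cat > h.py <<'E'
import numpy as np, cv2
from workcell import r, get_image
def snap(name,fn=None):
    d=get_image(name)
    if fn: cv2.imwrite('pics/'+fn,cv2.cvtColor(d['frame'],cv2.COLOR_RGB2BGR))
    return d
def f(d): return d['frame'].shape[0]/2/np.tan(np.radians(d['fovy'])/2)
def ray(d,u,v,z):
    T=np.array(d['T']); p=T[:3,:3]@np.array([(u-d['cx'])/f(d),(v-d['cy'])/f(d),1]); o=T[:3,3]
    return o+p*(z-o[2])/p[2]
def proj(d,P):
    T=np.array(d['T']); c=T[:3,:3].T@(np.array(P,float)-T[:3,3]); return np.array([d['cx']+f(d)*c[0]/c[2], d['cy']+f(d)*c[1]/c[2]])
E
python3 - <<'E'
from h import *
a=snap('scene','s0.png'); b=snap('top','t0.png')
for d in(a,b): print(d['fovy'],d['cx'],d['cy'],np.round(d['T'],3).tolist())
print(r.observe(), r.tip_extent)
E
```

```text
pics
43.449042564577624 279.7255551049631 215.5657592490207 [[-0.822, 0.292, -0.488, 1.139], [0.569, 0.454, -0.686, 0.75], [0.022, -0.842, -0.54, 0.736], [0.0, 0.0, 0.0, 1.0]]
56.72240965368917 279.48477314398906 208.47019845695382 [[-0.066, -0.976, 0.209, 0.359], [-0.998, 0.066, -0.01, 0.004], [-0.004, -0.209, -0.978, 1.153], [0.0, 0.0, 0.0, 1.0]]
{'time_s': 0.1, 'joint_pos': array([ 9.44892166e-01,  2.45753080e-01,  1.55888645e+00,  8.36840361e-06,
        1.33869697e+00, -1.74132440e-01]), 'joint_vel': array([-0.00032757, -0.00075102, -0.00396762, -0.00132622, -0.00258313,
        0.00069089]), 'joint_torque': array([-5.24045481e-04, -4.16911662e+01, -3.15528238e+01,  6.85958052e-02,
        3.09697841e-02, -4.77819333e-05]), 'eef_pos': array([0.2836585 , 0.58461828, 0.40365264]), 'tcp_rot': array([-0.37554151,  0.59985548,  0.37508332,  0.59871068]), 'ft_force': array([ 0.49063016, -0.73659514, -0.33635191]), 'ft_torque': array([-0.01087797, -0.00789932,  0.00880832]), 'gripper_width': 0.09431555411932536} 0.1992
```

View pics/s0.png

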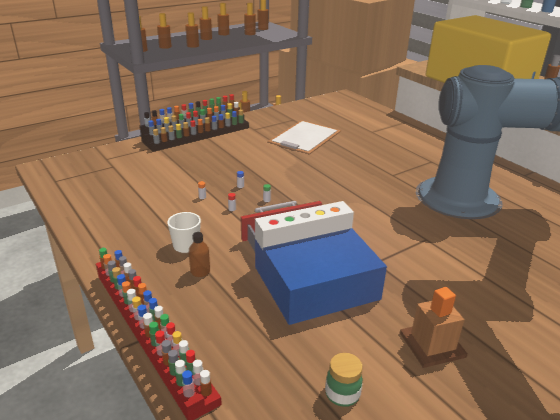

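View pics/t0.png

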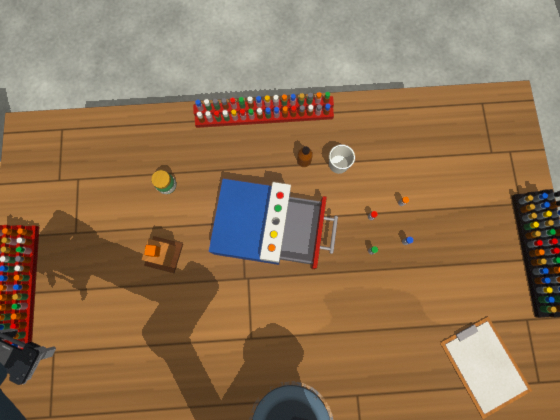

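The top view shows the stand with its block near column 275, with caps at rows 195–247. The drawer is open to the right with its handle at about (331,235). The four loose tubes are at (374,214), (404,200), (409,240) and (374,250), and the holder and drift are near (155,252). I'll enlarge for precise readings.

Run:
```python
import cv2
t=cv2.imread('pics/t0.png')
cv2.imwrite('pics/c1.png',cv2.resize(t[170:275,205:345],None,fx=5.7,fy=5.7,interpolation=cv2.INTER_CUBIC))
a=cv2.resize(t[225:285,125:195],None,fx=5.7,fy=5.7,interpolation=cv2.INTER_CUBIC)
b=cv2.resize(t[190:260,358:428],None,fx=5.7,fy=5.7,interpolation=cv2.INTER_CUBIC)
b=b[:,:399];h=max(a.shape[0],b.shape[0])
a=cv2.copyMakeBorder(a,0,h-a.shape[0],0,0,cv2.BORDER_CONSTANT)
cv2.imwrite('pics/c2.png',cv2.hconcat([a,b]))
```

```text
(no output)
```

View pics/c1.png

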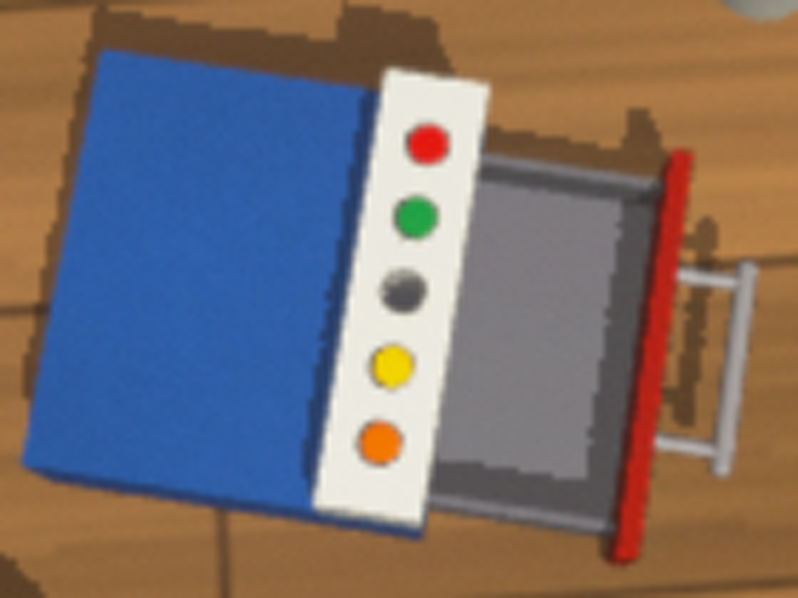

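View pics/c2.png

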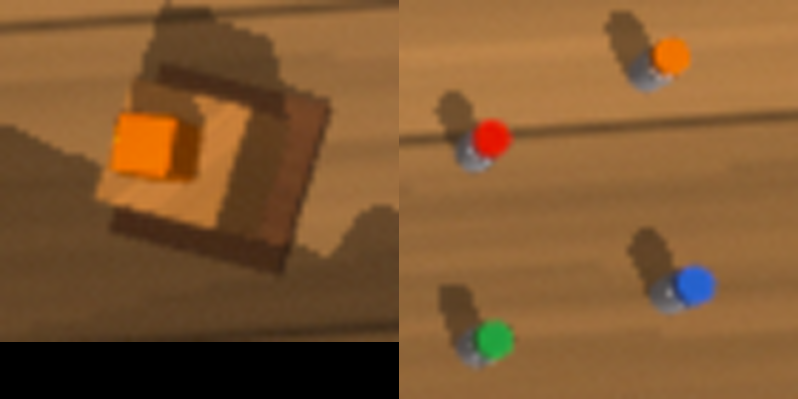

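Run:
```python
import cv2
t=cv2.imread('pics/s0.png')
z=lambda c:cv2.resize(c,None,fx=5,fy=5,interpolation=cv2.INTER_CUBIC)
a=z(t[190:245,240:360]);b=z(t[280:350,400:470]);c=z(t[165:215,190:280])
w=cv2.vconcat([a,cv2.hconcat([b[:,:300],c[:,:300]]) if b.shape[0]==c.shape[0] else cv2.hconcat([b[:250,:350],c[:250,150-150:250]])])
cv2.imwrite('pics/c3.png',w);print(w.shape)
```

```text
(525, 600, 3)
```

View pics/c3.png

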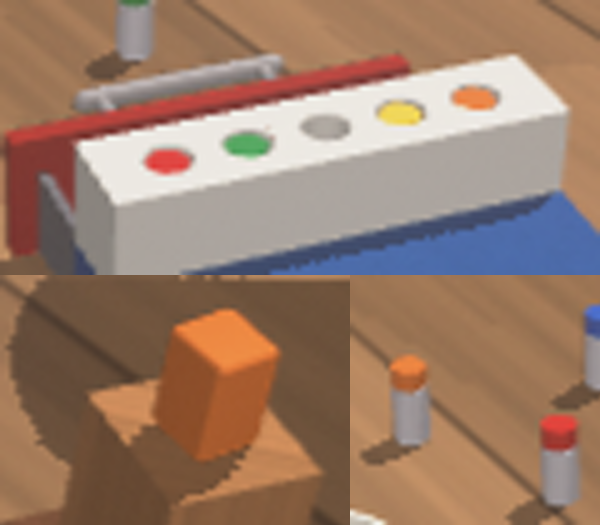

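```bash
cat > meas.py <<'E'
from h import *
from scipy.optimize import least_squares
d=snap('top')
c1=lambda u,v:((u+.5)/5.7-.5+205,(v+.5)/5.7-.5+170)
c2=lambda u,v:((u+.5)/5.7-.5+125,(v+.5)/5.7-.5+225)
c2b=lambda u,v:((u-399+.5)/5.7-.5+358,(v+.5)/5.7-.5+190)
obs=[((25,-72,128),(427,144)),((25,-36,128),(416,217)),((25,0,130),(403,291)),((25,36,128),(392,367)),((25,72,128),(380,442)),
((0,-105,130),(489,85)),((50,-105,130),(387,68)),((0,105,130),(421,524)),((50,105,130),(313,508))]
def st(p,q):
    c,s=np.cos(p[2]),np.sin(p[2]); q=np.array(q)/1000
    return np.array([p[0]+c*q[0]-s*q[1],p[1]+s*q[0]+c*q[1],q[2]])
E=lambda p:np.concatenate([proj(d,st(p,q))-c1(*u) for q,u in obs])
s=least_squares(E,[.55,0,1.4]); print('stand',s.x,np.round(s.fun,1))
p=s.x
for k in range(5): print(k,st(p,(25,-72+36*k,130)).round(4))
c,sn=np.cos(p[2]),np.sin(p[2])
bar=[ray(d,*c1(747,266),.056),ray(d,*c1(722,470),.056)]
for b in bar+[sum(bar)/2]:
    w=b[:2]-p[:2]; print('bar stand',w@[c,sn],w@[-sn,c],b)
q=[ray(d,*c2(*u),.13) for u in((120,112),(178,115),(168,178),(111,168))]
print('drift',sum(q)/4,[np.round((q[i]-q[(i+1)%4])[:2]*1e3,1).tolist() for i in range(4)])
for n,u in dict(red=(491,139),orange=(671,56),blue=(696,286),green=(495,341)).items():
    b=ray(d,*c2b(*u),.045);w=b[:2]-p[:2];print(n,b.round(4),w@[c,sn],w@[-sn,c])
for n,u in dict(holder=((131,92),(248,107),(213,226),(96,199))).items():
    pass
E
python3 meas.py
```

```text
stand [ 0.53923407 -0.01842131  1.34934079] [ 0.   0.1 -0.1  0.1  0.1  0.  -0.1 -0.  -0.1  0.2  0.1  0.1 -0.1  0.3
  0.1 -0.3  0.2 -0.5]
0 [ 0.615  -0.0098  0.13  ]
1 [ 0.5798 -0.0019  0.13  ]
2 [0.5447 0.006  0.13  ]
3 [0.5096 0.0139 0.13  ]
4 [0.4745 0.0218 0.13  ]
bar stand -0.14080627684123792 -0.05235696206267787 [ 0.55938433 -0.16728913  0.056     ]
bar stand -0.14139900401371955 0.0513774975930437 [ 0.458053   -0.14508212  0.056     ]
bar stand -0.14110264042747872 -0.0004897322348171411 [ 0.50871867 -0.15618563  0.056     ]
drift [0.48932857 0.34060972 0.13      ] [[3.2, 26.8], [28.8, -4.6], [-6.4, -26.2], [-25.7, 4.0]]
red [ 0.5607 -0.2799  0.045 ] -0.25034293377835004 -0.07836739597335177
orange [ 0.5977 -0.377   0.045 ] -0.3369705339205514 -0.13577547322916333
blue [ 0.479  -0.3736  0.045 ] -0.35975851435457173 -0.019283228357672967
green [ 0.4583 -0.2698  0.045 ] -0.26305724009105597 0.023729584032730254
```

Crop check: bore 2 shows only bore wall in both views, so it is empty. Bores 0, 1, 3 and 4 are filled. The stand fit is good to 0.1–0.5 px. Next I'll cross-check the drift with the scene camera and write the move calculator.

```bash
cat > go.py <<'E'
# go.py x y z heading_deg : grasp-point target (m) -> totals in tool axes (cm) after spin, spin rad
import sys
from h import *
from scipy.spatial.transform import Rotation as R
def state():
    o=r.observe(); M=R.from_quat(o['tcp_rot']).as_matrix(); return o,M,np.array(o['eef_pos'])+.18*M[:,0]
def plan(x,y,z,h=None,pr=True):
    o,M,g=state(); cur=np.degrees(np.arctan2(M[1,2],M[0,2])); sp=0
    if h is not None: sp=-((h-cur+90)%180-90)
    h2=np.radians(cur-sp); d=np.array([x,y,z])-g
    Z=np.array([np.cos(h2),np.sin(h2),0]);X=np.array([0,0,-1.]);Y=np.cross(Z,X)
    print('grasp',g.round(4),'head',cur.round(1),'down',M[:,0].round(3),'F',o['ft_force'].round(1),'w',round(o['gripper_width'],4),'t',round(o['time_s'],1),'j6',o['joint_pos'][5].round(2))
    print('-> spin %.3f  then tx %.2f ty %.2f tz %.2f'%(np.radians(sp),d@X*100,d@Y*100,d@Z*100), '| before-spin axes: ty %.2f tz %.2f'%(d@M[:,1]*100,d@M[:,2]*100))
if __name__=='__main__':
    a=[float(v) for v in sys.argv[1:]]; plan(*a)
E
python3 - <<'E'
from h import *
from go import plan
d=snap('scene')
q=[ray(d,u/5-.4+400,(v-275)/5-.4+280,.13) for u,v in((172,322),(235,308),(280,352),(218,372))]
e=[(q[(i+1)%4]-q[i])[:2] for i in range(4)]
print('drift scene',(sum(q)/4).round(4),[(np.degrees(np.arctan2(v[1],v[0]))%90).round(1) for v in e],[np.hypot(*v).round(4) for v in e])
for n,u in dict(orange=(475,97),red=(168,160),green=(248,144),yellow=(401,113)).items(): print(n,ray(d,u[0]/5-.4+240,u[1]/5-.4+190,.128).round(4))
plan(.489,.341,.16,80.4)
E
```

```text
drift scene [0.4887 0.3418 0.13  ] [np.float64(73.8), np.float64(77.6), np.float64(79.4), np.float64(75.4)] [np.float64(0.0259), np.float64(0.0251), np.float64(0.0269), np.float64(0.0277)]
orange [0.4727 0.0207 0.128 ]
red [ 0.6139 -0.0105  0.128 ]
green [ 0.5784 -0.0024  0.128 ]
yellow [0.5082 0.0135 0.128 ]
grasp [0.2836 0.5845 0.224 ] head 64.1 down [-0.001 -0.001 -1.   ] F [-0.1 -0.5  0.6] w 0.0938 t 0.2 j6 -0.17
-> spin -0.284  then tx 6.40 ty -24.31 tz -20.58 | before-spin axes: ty -29.11 tz -12.93
```

Call:
drive_tool --deltas '[{"spin": -0.125},{"spin": -0.125},{"ty": -3,"tz": -2.6},{"ty": -3,"tz": -2.6},{"ty": -3,"tz": -2.6},{"ty": -3,"tz": -2.6},{"ty": -3,"tz": -2.6},{"ty": -3,"tz": -2.6},{"ty": -3,"tz": -2.6},{"ty": -3,"tz": -2},{"tx": 2},{"tx": 2},{}]' --hand 1

```text
invalid input at $.deltas[0]: expected keys tx, ty, tz, spin
```

```bash
python3 go.py .489 .341 .110 78.5
```

```text
grasp [0.2836 0.5845 0.224 ] head 64.1 down [-0.001 -0.001 -1.   ] F [-0.1 -0.5  0.6] w 0.0938 t 0.2 j6 -0.17
-> spin -0.251  then tx 11.40 ty -24.98 tz -19.77 | before-spin axes: ty -29.11 tz -12.93
```

Call:
drive_tool --deltas '[{"tx": 0,"ty": 0,"tz": 0,"spin": -0.125},{"tx": 0,"ty": 0,"tz": 0,"spin": -0.126},{"tx": 0,"ty": -3,"tz": -2.5,"spin": 0},{"tx": 0,"ty": -3,"tz": -2.5,"spin": 0},{"tx": 0,"ty": -3,"tz": -2.5,"spin": 0},{"tx": 0,"ty": -3,"tz": -2.5,"spin": 0},{"tx": 0,"ty": -3,"tz": -2.5,"spin": 0},{"tx": 0,"ty": -3,"tz": -2.5,"spin": 0},{"tx": 0,"ty": -3,"tz": -2.5,"spin": 0},{"tx": 0,"ty": -4,"tz": -2.3,"spin": 0},{"tx": 2,"ty": 0,"tz": 0,"spin": 0},{"tx": 2,"ty": 0,"tz": 0,"spin": 0},{"tx": 0,"ty": 0,"tz": 0,"spin": 0},{"tx": 0,"ty": 0,"tz": 0,"spin": 0}]' --hand 1

```text
time_s: 1.95
eef_pos: [0.4887, 0.3417, 0.3646]
tcp_rot: [-0.448, 0.547, 0.448, 0.547]
ft_force: [0.4, 0.3, -0.5]
gripper_width: 0.094
```

```bash
python3 go.py .489 .341 .110 78.5
```

```text
grasp [0.4886 0.3417 0.1846] head 78.6 down [-0. -0. -1.] F [ 0.4  0.3 -0.5] w 0.094 t 1.9 j6 -0.95
-> spin 0.001  then tx 7.46 ty -0.05 tz -0.06 | before-spin axes: ty -0.05 tz -0.06
```

Call:
drive_tool --deltas '[{"tx": 2.5,"ty": -0.05,"tz": -0.06,"spin": 0},{"tx": 2.5,"ty": 0,"tz": 0,"spin": 0},{"tx": 1.5,"ty": 0,"tz": 0,"spin": 0},{"tx": 0.9,"ty": 0,"tz": 0,"spin": 0},{"tx": 0,"ty": 0,"tz": 0,"spin": 0},{"tx": 0,"ty": 0,"tz": 0,"spin": 0}]' --hand 1

```text
time_s: 2.7
eef_pos: [0.49, 0.3404, 0.2917]
tcp_rot: [-0.448, 0.547, 0.447, 0.548]
ft_force: [0.4, 0.2, -0.7]
gripper_width: 0.0942
```

Call:
drive_tool --deltas '[{"tx": 0,"ty": 0,"tz": 0,"spin": 0},{"tx": 0,"ty": 0,"tz": 0,"spin": 0},{"tx": 0,"ty": 0,"tz": 0,"spin": 0},{"tx": 0,"ty": 0,"tz": 0,"spin": 0},{"tx": 0,"ty": 0,"tz": 0,"spin": 0},{"tx": 0,"ty": 0,"tz": 0,"spin": 0},{"tx": 0,"ty": 0,"tz": 0,"spin": 0},{"tx": 0,"ty": 0,"tz": 0,"spin": 0}]' --hand -1 --squeeze 50

```text
time_s: 3.7
eef_pos: [0.4897, 0.3402, 0.2906]
tcp_rot: [-0.447, 0.548, 0.447, 0.548]
ft_force: [1.2, 0.6, -0.5]
gripper_width: 0.0277
```

```bash
python3 go.py .489 .341 .110
```

```text
grasp [0.4897 0.3402 0.1106] head 78.5 down [ 0.  0. -1.] F [ 1.2  0.6 -0.5] w 0.0277 t 3.7 j6 -0.95
-> spin 0.000  then tx 0.06 ty 0.08 tz 0.06 | before-spin axes: ty 0.08 tz 0.06
```

Call:
drive_tool --deltas '[{"tx": -2,"ty": 0,"tz": 0,"spin": 0},{"tx": -3,"ty": 0,"tz": 0,"spin": 0},{"tx": -3,"ty": 0,"tz": 0,"spin": 0},{"tx": -3,"ty": 0,"tz": 0,"spin": 0},{"tx": -2,"ty": 0,"tz": 0,"spin": 0},{"tx": 0,"ty": 0,"tz": 0,"spin": 0},{"tx": 0,"ty": 0,"tz": 0,"spin": 0}]'

```text
time_s: 4.58
eef_pos: [0.4893, 0.3401, 0.4194]
tcp_rot: [-0.447, 0.548, 0.448, 0.547]
ft_force: [-0.1, -0.1, -1.6]
gripper_width: 0.0279
```

```bash
python3 go.py .4745 .0215 .235 77.3
python3 - <<'E'
from h import *
d=snap('scene');fr=cv2.cvtColor(d['frame'],cv2.COLOR_RGB2BGR)
cv2.imwrite('pics/d1.png',cv2.resize(fr[170:350,360:520],None,fx=3.3,fy=3.3))
E
```

```text
grasp [0.489  0.3399 0.2394] head 78.5 down [-0.002 -0.001 -1.   ] F [-0.1 -0.1 -1.6] w 0.0279 t 4.6 j6 -0.95
-> spin 0.021  then tx 0.44 ty -5.59 tz -31.38 | before-spin axes: ty -4.93 tz -31.49
```

View pics/d1.png

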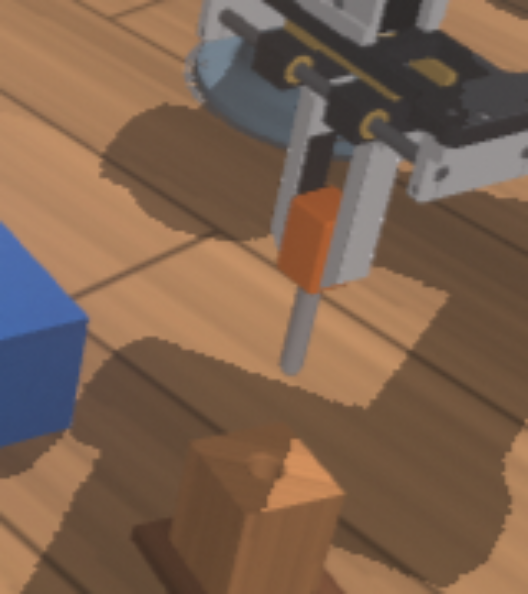

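Run:
```python
from h import *
d=snap('scene')
for z in(.15,.153): print(proj(d,(.489,.3399,z)), ray(d,448.2,282.1,z))
print('sh',proj(d,(.489,.3399,.214)))
```

```text
[446.03109678 282.8956428 ] [0.4841094  0.34054425 0.15      ]
[446.3634175  281.55811233] [0.48746359 0.34264078 0.153     ]
sh [453.38567889 253.29478686]
```

Call:
drive_tool --deltas '[{"tx": 0,"ty": -0.6,"tz": -4,"spin": 0},{"tx": 0,"ty": -0.6,"tz": -4,"spin": 0},{"tx": 0,"ty": -0.6,"tz": -4,"spin": 0},{"tx": 0,"ty": -0.6,"tz": -4,"spin": 0},{"tx": 0,"ty": -0.6,"tz": -4,"spin": 0},{"tx": 0,"ty": -0.6,"tz": -4,"spin": 0},{"tx": 0,"ty": -0.6,"tz": -4,"spin": 0},{"tx": 0,"ty": -0.7,"tz": -3.5,"spin": 0},{"tx": 0,"ty": 0,"tz": 0,"spin": 0},{"tx": 0,"ty": 0,"tz": 0,"spin": 0},{"tx": 0,"ty": 0,"tz": 0,"spin": 0}]'

```text
time_s: 6.05
eef_pos: [0.4748, 0.0226, 0.4203]
tcp_rot: [-0.448, 0.547, 0.448, 0.547]
ft_force: [0.0, -0.5, -1.9]
gripper_width: 0.0278
```

```bash
python3 go.py .4745 .0218 .225;  python3 - <<'E'
from h import *
d=snap('scene');fr=cv2.cvtColor(d['frame'],cv2.COLOR_RGB2BGR)
cv2.imwrite('pics/d2.png',cv2.resize(fr[120:260,230:400],None,fx=4,fy=4))
E
```

```text
grasp [0.4747 0.0227 0.2403] head 78.6 down [-0.001  0.    -1.   ] F [ 0.  -0.5 -1.9] w 0.0278 t 6.0 j6 -1.56
-> spin 0.000  then tx 1.53 ty -0.00 tz -0.09 | before-spin axes: ty -0.00 tz -0.09
```

View pics/d2.png

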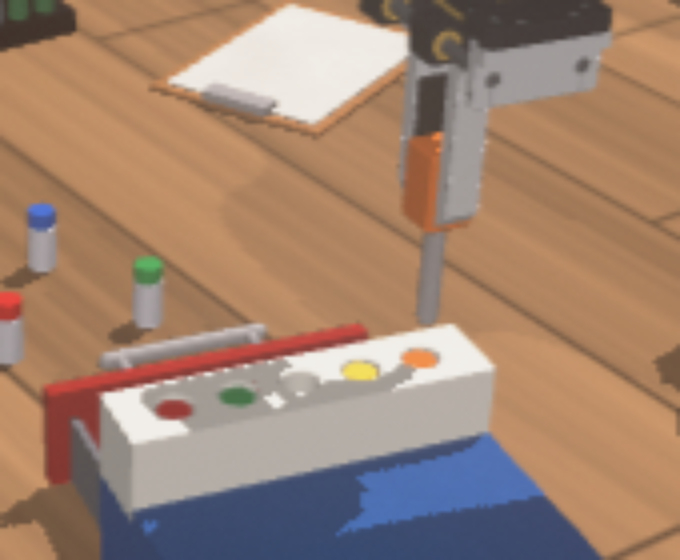

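Run:
```python
from h import *
d=snap('scene')
print(proj(d,(.4747,.0227,.1527)),proj(d,(.4747,.0227,.2147)), proj(d,(.4727,.0207,.128)))
J=[(proj(d,np.array([.4747,.0227,.1527])+e)-proj(d,(.4747,.0227,.1527)))/5 for e in np.eye(3)*.005];print(J)
```

```text
[335.37098811 199.96857775] [337.69806199 174.59877778] [334.60183481 208.99491124]
[array([-0.35769921,  0.12883019]), array([0.29779414, 0.20163077]), array([ 0.03651649, -0.39810345])]
```

Call:
drive_tool --deltas '[{"tx": 1,"ty": -0.1,"tz": -0.15,"spin": 0},{"tx": 1,"ty": 0,"tz": 0,"spin": 0},{"tx": 0.5,"ty": 0,"tz": 0,"spin": 0},{"tx": 0.5,"ty": 0,"tz": 0,"spin": 0},{"tx": 0.5,"ty": 0,"tz": 0,"spin": 0}]'

```text
time_s: 6.78
eef_pos: [0.4756, 0.0202, 0.3864]
tcp_rot: [-0.447, 0.548, 0.448, 0.548]
ft_force: [-3.6, 1.6, 4.9]
gripper_width: 0.0281
```

Call:
drive_tool --deltas '[{"tx": 0.5,"ty": 0,"tz": 0,"spin": 0},{"tx": 0.5,"ty": 0,"tz": 0,"spin": 0},{"tx": 0.5,"ty": 0,"tz": 0,"spin": 0},{"tx": 0,"ty": 0,"tz": 0,"spin": 0}]'

```text
time_s: 7.28
eef_pos: [0.4754, 0.0201, 0.3697]
tcp_rot: [-0.447, 0.548, 0.447, 0.548]
ft_force: [0.6, 0.8, -2.3]
gripper_width: 0.0281
```

Call:
drive_tool --deltas '[{"tx": 0.5,"ty": 0,"tz": 0,"spin": 0},{"tx": 0.5,"ty": 0,"tz": 0,"spin": 0},{"tx": 0.5,"ty": 0,"tz": 0,"spin": 0},{"tx": 0.5,"ty": 0,"tz": 0,"spin": 0},{"tx": 0.4,"ty": 0,"tz": 0,"spin": 0},{"tx": 0,"ty": 0,"tz": 0,"spin": 0}]'

```text
time_s: 8.02
eef_pos: [0.4754, 0.0201, 0.3463]
tcp_rot: [-0.447, 0.548, 0.448, 0.547]
ft_force: [-0.1, 0.5, -1.9]
gripper_width: 0.0276
```

Call:
drive_tool --deltas '[{"tx": -2,"ty": 0,"tz": 0,"spin": 0},{"tx": -2.5,"ty": 0,"tz": 0,"spin": 0},{"tx": -2.4,"ty": 0,"tz": 0,"spin": 0},{"tx": -0.6,"ty": 0,"tz": 0,"spin": 0},{"tx": 0,"ty": 0,"tz": 0,"spin": 0}]'

```text
time_s: 8.65
eef_pos: [0.4755, 0.0201, 0.4215]
tcp_rot: [-0.447, 0.548, 0.447, 0.548]
ft_force: [0.2, -0.1, -1.6]
gripper_width: 0.028
```

```bash
python3 go.py .5106 .0127 .239;  python3 - <<'E'
from h import *
d=snap('scene');fr=cv2.cvtColor(d['frame'],cv2.COLOR_RGB2BGR)
cv2.imwrite('pics/d3.png',cv2.resize(fr[140:260,230:370],None,fx=5,fy=5))
E
```

```text
grasp [0.4755 0.0201 0.2415] head 78.5 down [ 0. -0. -1.] F [ 0.2 -0.1 -1.6] w 0.028 t 8.7 j6 -1.57
-> spin 0.000  then tx 0.25 ty -3.59 tz -0.03 | before-spin axes: ty -3.59 tz -0.03
```

View pics/d3.png

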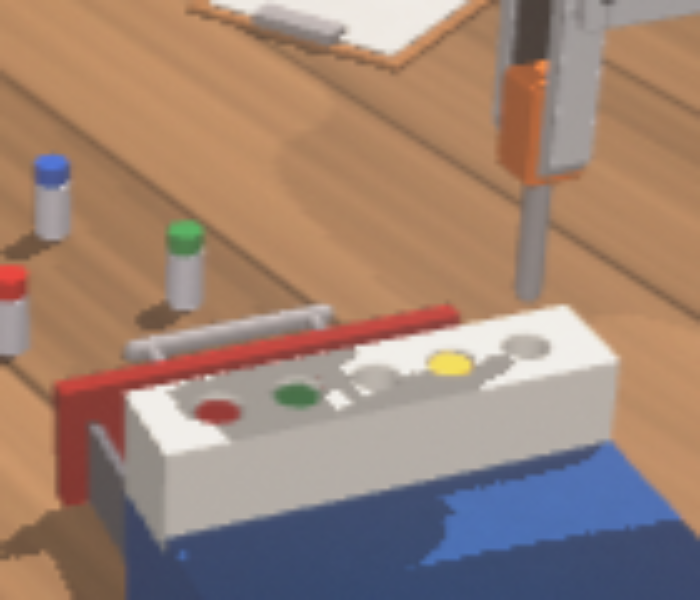

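Call:
drive_tool --deltas '[{"tx": 0,"ty": -1.8,"tz": 0.03,"spin": 0},{"tx": 0,"ty": -1.8,"tz": 0,"spin": 0},{"tx": 0,"ty": 0,"tz": 0,"spin": 0},{"tx": 1,"ty": 0,"tz": 0,"spin": 0},{"tx": 1,"ty": 0,"tz": 0,"spin": 0},{"tx": 0.5,"ty": 0,"tz": 0,"spin": 0},{"tx": 0.5,"ty": 0,"tz": 0,"spin": 0},{"tx": 0.5,"ty": 0,"tz": 0,"spin": 0}]'

```text
time_s: 9.7
eef_pos: [0.5108, 0.0134, 0.3876]
tcp_rot: [-0.447, 0.548, 0.448, 0.548]
ft_force: [-2.2, 1.0, 5.8]
gripper_width: 0.0276
```

Call:
drive_tool --deltas '[{"tx": 0.5,"ty": 0,"tz": 0,"spin": 0},{"tx": 0.5,"ty": 0,"tz": 0,"spin": 0},{"tx": 0.5,"ty": 0,"tz": 0,"spin": 0},{"tx": 0.5,"ty": 0,"tz": 0,"spin": 0},{"tx": 0.5,"ty": 0,"tz": 0,"spin": 0},{"tx": 0.5,"ty": 0,"tz": 0,"spin": 0},{"tx": 0.5,"ty": 0,"tz": 0,"spin": 0},{"tx": 0.3,"ty": 0,"tz": 0,"spin": 0},{"tx": 0,"ty": 0,"tz": 0,"spin": 0}]'

```text
time_s: 10.82
eef_pos: [0.5108, 0.0132, 0.3484]
tcp_rot: [-0.447, 0.548, 0.447, 0.547]
ft_force: [0.4, 0.7, -2.2]
gripper_width: 0.0278
```

Call:
drive_tool --deltas '[{"tx": -2,"ty": 0,"tz": 0,"spin": 0},{"tx": -2.5,"ty": 0,"tz": 0,"spin": 0},{"tx": -2.2,"ty": 0,"tz": 0,"spin": 0},{"tx": -0.6,"ty": 0,"tz": 0,"spin": 0},{"tx": 0,"ty": 0,"tz": 0,"spin": 0}]'

```text
time_s: 11.45
eef_pos: [0.5108, 0.0132, 0.4216]
tcp_rot: [-0.447, 0.548, 0.447, 0.548]
ft_force: [0.8, -0.8, -1.7]
gripper_width: 0.0277
```

```bash
python3 go.py .5806 -.0025 .239
```

```text
grasp [0.5109 0.0132 0.2416] head 78.5 down [ 0. -0. -1.] F [ 0.8 -0.8 -1.7] w 0.0277 t 11.4 j6 -1.57
-> spin 0.000  then tx 0.26 ty -7.15 tz -0.15 | before-spin axes: ty -7.15 tz -0.15
```

Bore 1 next, then bore 0.

Call:
drive_tool --deltas '[{"tx": 0,"ty": -2.4,"tz": -0.05,"spin": 0},{"tx": 0,"ty": -2.4,"tz": -0.05,"spin": 0},{"tx": 0,"ty": -2.35,"tz": -0.02,"spin": 0},{"tx": 0,"ty": 0,"tz": 0,"spin": 0},{"tx": 1,"ty": 0,"tz": 0,"spin": 0},{"tx": 1,"ty": 0,"tz": 0,"spin": 0},{"tx": 0.5,"ty": 0,"tz": 0,"spin": 0},{"tx": 0.5,"ty": 0,"tz": 0,"spin": 0},{"tx": 0.5,"ty": 0,"tz": 0,"spin": 0}]'

```text
time_s: 12.58
eef_pos: [0.5806, -0.002, 0.3879]
tcp_rot: [-0.447, 0.548, 0.448, 0.548]
ft_force: [-3.7, 1.1, 5.9]
gripper_width: 0.0279
```

Call:
drive_tool --deltas '[{"tx": 0.5,"ty": 0,"tz": 0,"spin": 0},{"tx": 0.5,"ty": 0,"tz": 0,"spin": 0},{"tx": 0.5,"ty": 0,"tz": 0,"spin": 0},{"tx": 0.5,"ty": 0,"tz": 0,"spin": 0},{"tx": 0.5,"ty": 0,"tz": 0,"spin": 0},{"tx": 0.5,"ty": 0,"tz": 0,"spin": 0},{"tx": 0.5,"ty": 0,"tz": 0,"spin": 0},{"tx": 0.3,"ty": 0,"tz": 0,"spin": 0},{"tx": 0,"ty": 0,"tz": 0,"spin": 0}]'

```text
time_s: 13.7
eef_pos: [0.5806, -0.0022, 0.3483]
tcp_rot: [-0.447, 0.548, 0.447, 0.547]
ft_force: [0.4, -0.4, -1.2]
gripper_width: 0.0278
```

Call:
drive_tool --deltas '[{"tx": -2,"ty": 0,"tz": 0,"spin": 0},{"tx": -2.5,"ty": 0,"tz": 0,"spin": 0},{"tx": -2.2,"ty": 0,"tz": 0,"spin": 0},{"tx": -0.6,"ty": 0,"tz": 0,"spin": 0},{"tx": 0,"ty": 0,"tz": 0,"spin": 0}]'

```text
time_s: 14.32
eef_pos: [0.5807, -0.0022, 0.4225]
tcp_rot: [-0.448, 0.547, 0.447, 0.548]
ft_force: [-0.1, -0.4, -1.7]
gripper_width: 0.0279
```

```bash
python3 go.py .6157 -.0104 .239
```

```text
grasp [ 0.5809 -0.0022  0.2425] head 78.5 down [ 0.001 -0.    -1.   ] F [-0.1 -0.4 -1.7] w 0.0279 t 14.3 j6 -1.57
-> spin 0.000  then tx 0.35 ty -3.57 tz -0.11 | before-spin axes: ty -3.57 tz -0.11
```

Call:
drive_tool --deltas '[{"tx": 0,"ty": -1.8,"tz": -0.05,"spin": 0},{"tx": 0,"ty": -1.77,"tz": -0.03,"spin": 0},{"tx": 0,"ty": 0,"tz": 0,"spin": 0},{"tx": 1,"ty": 0,"tz": 0,"spin": 0},{"tx": 1,"ty": 0,"tz": 0,"spin": 0},{"tx": 0.5,"ty": 0,"tz": 0,"spin": 0},{"tx": 0.5,"ty": 0,"tz": 0,"spin": 0},{"tx": 0.5,"ty": 0,"tz": 0,"spin": 0}]'

```text
time_s: 15.32
eef_pos: [0.6154, -0.0099, 0.3879]
tcp_rot: [-0.447, 0.548, 0.448, 0.548]
ft_force: [-3.8, 1.4, 5.7]
gripper_width: 0.0279
```

Call:
drive_tool --deltas '[{"tx": 0.5,"ty": 0,"tz": 0,"spin": 0},{"tx": 0.5,"ty": 0,"tz": 0,"spin": 0},{"tx": 0.5,"ty": 0,"tz": 0,"spin": 0},{"tx": 0.5,"ty": 0,"tz": 0,"spin": 0},{"tx": 0.5,"ty": 0,"tz": 0,"spin": 0},{"tx": 0.5,"ty": 0,"tz": 0,"spin": 0},{"tx": 0.5,"ty": 0,"tz": 0,"spin": 0},{"tx": 0.3,"ty": 0,"tz": 0,"spin": 0},{"tx": 0,"ty": 0,"tz": 0,"spin": 0}]'

```text
time_s: 16.45
eef_pos: [0.6154, -0.0101, 0.3483]
tcp_rot: [-0.447, 0.548, 0.448, 0.547]
ft_force: [0.5, 0.4, -1.6]
gripper_width: 0.028
```

Call:
drive_tool --deltas '[{"tx": -2,"ty": 0,"tz": 0,"spin": 0},{"tx": -2.5,"ty": 0,"tz": 0,"spin": 0},{"tx": -2.2,"ty": 0,"tz": 0,"spin": 0},{"tx": -0.6,"ty": 0,"tz": 0,"spin": 0},{"tx": 0,"ty": 0,"tz": 0,"spin": 0}]'

```text
time_s: 17.08
eef_pos: [0.6155, -0.0101, 0.4225]
tcp_rot: [-0.448, 0.547, 0.447, 0.548]
ft_force: [0.2, 0.2, -1.8]
gripper_width: 0.0277
```

```bash
python3 go.py .4893 .3401 .239
```

```text
grasp [ 0.6157 -0.0101  0.2425] head 78.5 down [ 0.001 -0.    -1.   ] F [ 0.2  0.2 -1.8] w 0.0277 t 17.1 j6 -1.57
-> spin 0.000  then tx 0.35 ty 19.37 tz 31.80 | before-spin axes: ty 19.38 tz 31.80
```

Call:
drive_tool --deltas '[{"tx": 0,"ty": 1.9,"tz": 3.2,"spin": 0},{"tx": 0,"ty": 1.9,"tz": 3.2,"spin": 0},{"tx": 0,"ty": 1.9,"tz": 3.2,"spin": 0},{"tx": 0,"ty": 1.9,"tz": 3.2,"spin": 0},{"tx": 0,"ty": 1.9,"tz": 3.2,"spin": 0},{"tx": 0,"ty": 1.9,"tz": 3.2,"spin": 0},{"tx": 0,"ty": 1.9,"tz": 3.2,"spin": 0},{"tx": 0,"ty": 2,"tz": 3.2,"spin": 0},{"tx": 0,"ty": 2,"tz": 3.2,"spin": 0},{"tx": 0,"ty": 2.05,"tz": 3,"spin": 0},{"tx": 0,"ty": 0,"tz": 0,"spin": 0},{"tx": 0,"ty": 0,"tz": 0,"spin": 0},{"tx": 0,"ty": 0,"tz": 0,"spin": 0}]'

```text
time_s: 18.7
eef_pos: [0.4897, 0.3392, 0.4213]
tcp_rot: [-0.447, 0.548, 0.447, 0.548]
ft_force: [0.4, -0.7, -2.5]
gripper_width: 0.0279
```

```bash
python3 go.py .4897 .3402 .1125
python3 - <<'E'
from h import *
d=snap('scene');fr=cv2.cvtColor(d['frame'],cv2.COLOR_RGB2BGR)
z=lambda c,k:cv2.resize(c,None,fx=k,fy=k)
cv2.imwrite('pics/d4.png',cv2.hconcat([z(fr[200:350,390:490],4),z(fr[140:290,240:340],4)]))
E
```

```text
grasp [0.4896 0.3391 0.2413] head 78.4 down [-0.001 -0.    -1.   ] F [ 0.4 -0.7 -2.5] w 0.0279 t 18.7 j6 -0.95
-> spin 0.000  then tx 12.88 ty 0.01 tz 0.10 | before-spin axes: ty 0.01 tz 0.11
```

View pics/d4.png

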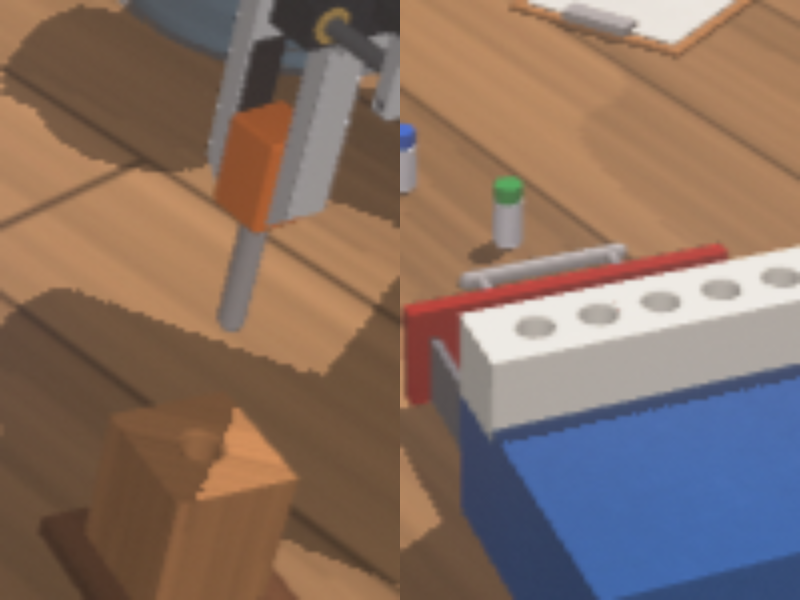

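Call:
drive_tool --deltas '[{"tx": 2,"ty": 0,"tz": 0.11,"spin": 0},{"tx": 2,"ty": 0,"tz": 0,"spin": 0},{"tx": 1.5,"ty": 0,"tz": 0,"spin": 0},{"tx": 0.5,"ty": 0,"tz": 0,"spin": 0},{"tx": 0.5,"ty": 0,"tz": 0,"spin": 0},{"tx": 0.5,"ty": 0,"tz": 0,"spin": 0},{"tx": 0.5,"ty": 0,"tz": 0,"spin": 0}]'

```text
time_s: 19.62
eef_pos: [0.4896, 0.3413, 0.3469]
tcp_rot: [-0.447, 0.547, 0.447, 0.548]
ft_force: [-0.1, 0.3, -2.0]
gripper_width: 0.0273
```

Call:
drive_tool --deltas '[{"tx": 1,"ty": 0,"tz": 0,"spin": 0},{"tx": 1,"ty": 0,"tz": 0,"spin": 0},{"tx": 1,"ty": 0,"tz": 0,"spin": 0},{"tx": 1,"ty": 0,"tz": 0,"spin": 0},{"tx": 0.7,"ty": 0,"tz": 0,"spin": 0},{"tx": 0.4,"ty": 0,"tz": 0,"spin": 0},{"tx": 0,"ty": 0,"tz": 0,"spin": 0},{"tx": 0,"ty": 0,"tz": 0,"spin": 0}]'

```text
time_s: 20.62
eef_pos: [0.4897, 0.3413, 0.2961]
tcp_rot: [-0.447, 0.547, 0.447, 0.548]
ft_force: [0.1, 0.1, -1.4]
gripper_width: 0.0275
```

```bash
python3 go.py .4897 .3402 .111
```

```text
grasp [0.4898 0.3413 0.1161] head 78.5 down [ 0.001  0.    -1.   ] F [ 0.1  0.1 -1.4] w 0.0275 t 20.6 j6 -0.95
-> spin 0.000  then tx 0.51 ty -0.01 tz -0.11 | before-spin axes: ty -0.01 tz -0.11
```

Lower the last bit, release, then rise.

Call:
drive_tool --deltas '[{"tx": 0.25,"ty": 0,"tz": -0.05,"spin": 0},{"tx": 0.2,"ty": 0,"tz": 0,"spin": 0},{"tx": 0,"ty": 0,"tz": 0,"spin": 0},{"tx": 0,"ty": 0,"tz": 0,"spin": 0}]'

```text
time_s: 21.12
eef_pos: [0.4894, 0.3407, 0.2912]
tcp_rot: [-0.447, 0.548, 0.447, 0.548]
ft_force: [0.9, -0.5, -1.4]
gripper_width: 0.0275
```

Call:
drive_tool --deltas '[{"tx": 0,"ty": 0,"tz": 0,"spin": 0},{"tx": 0,"ty": 0,"tz": 0,"spin": 0},{"tx": 0,"ty": 0,"tz": 0,"spin": 0},{"tx": 0,"ty": 0,"tz": 0,"spin": 0},{"tx": 0,"ty": 0,"tz": 0,"spin": 0},{"tx": -2,"ty": 0,"tz": 0,"spin": 0},{"tx": -4,"ty": 0,"tz": 0,"spin": 0},{"tx": -4,"ty": 0,"tz": 0,"spin": 0},{"tx": -2,"ty": 0,"tz": 0,"spin": 0},{"tx": 0,"ty": 0,"tz": 0,"spin": 0}]' --hand 0.3

```text
time_s: 22.38
eef_pos: [0.4896, 0.3408, 0.4132]
tcp_rot: [-0.448, 0.546, 0.447, 0.549]
ft_force: [0.5, 0.2, -0.3]
gripper_width: 0.0611
```

```bash
python3 go.py .4583 -.2698 .2 77.3
python3 - <<'E'
from h import *
d=snap('scene');fr=cv2.cvtColor(d['frame'],cv2.COLOR_RGB2BGR)
e=snap('top');ft=cv2.cvtColor(e['frame'],cv2.COLOR_RGB2BGR)
z=lambda c,k:cv2.resize(c,None,fx=k,fy=k,interpolation=cv2.INTER_CUBIC)
cv2.imwrite('pics/d5.png',cv2.hconcat([z(fr[230:350,400:470],4),z(ft[165:285,270:390],4)]))
E
```

```text
grasp [0.4902 0.3411 0.2332] head 78.5 down [ 0.003  0.001 -1.   ] F [ 0.5  0.2 -0.3] w 0.0611 t 22.4 j6 -0.95
-> spin 0.021  then tx 3.32 ty -10.32 tz -60.29 | before-spin axes: ty -9.04 tz -60.50
```

View pics/d5.png

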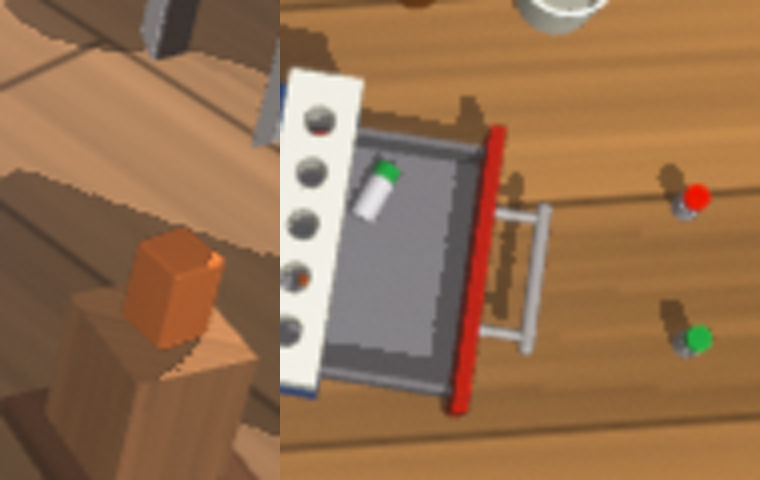

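The drift is seated upright, all bores are empty, and one pushed tube is visible lying in the tray. The loose tubes are next, with the jaws turned along the stand's y.

Call:
drive_tool --deltas '[{"tx": 0,"ty": 0,"tz": 0,"spin": 0.177},{"tx": 0,"ty": 0,"tz": 0,"spin": 0.177},{"tx": 0,"ty": 0,"tz": 0,"spin": 0.177},{"tx": 0,"ty": 0,"tz": 0,"spin": 0.177},{"tx": 0,"ty": 0,"tz": 0,"spin": 0.177},{"tx": 0,"ty": 0,"tz": 0,"spin": 0.177},{"tx": 0,"ty": 0,"tz": 0,"spin": 0.177},{"tx": 0,"ty": 0,"tz": 0,"spin": 0.177},{"tx": 0,"ty": 0,"tz": 0,"spin": 0.176},{"tx": 0,"ty": 0,"tz": 0,"spin": 0}]' --hand 0.3

```text
time_s: 23.72
eef_pos: [0.4891, 0.3405, 0.409]
tcp_rot: [0.077, 0.704, -0.078, 0.702]
ft_force: [0.5, 0.1, 0.5]
gripper_width: 0.0612
```

Call:
drive_tool --deltas '[{"tx": 0,"ty": -4,"tz": 0.6,"spin": 0},{"tx": 0,"ty": -4,"tz": 0.7,"spin": 0},{"tx": 0,"ty": -4,"tz": 0.7,"spin": 0},{"tx": 0,"ty": -4,"tz": 0.7,"spin": 0},{"tx": 0,"ty": -4,"tz": 0.7,"spin": 0},{"tx": 0,"ty": -4,"tz": 0.7,"spin": 0},{"tx": 0,"ty": -4,"tz": 0.7,"spin": 0},{"tx": 0,"ty": -4,"tz": 0.7,"spin": 0},{"tx": 0,"ty": -4,"tz": 0.7,"spin": 0},{"tx": 0,"ty": -4,"tz": 0.7,"spin": 0},{"tx": 0,"ty": -4,"tz": 0.7,"spin": 0},{"tx": 0,"ty": 0,"tz": 0,"spin": 0},{"tx": 0,"ty": 0,"tz": 0,"spin": 0}]'

```text
time_s: 25.35
eef_pos: [0.4666, -0.1048, 0.4104]
tcp_rot: [0.078, 0.703, -0.078, 0.702]
ft_force: [-1.0, -0.5, 0.1]
gripper_width: 0.0608
```

```bash
cat > det.py <<'E'
from h import *
P=np.array([0.53923407,-0.01842131]);yaw=1.34934079;C,S=np.cos(yaw),np.sin(yaw)
def w2s(b): w=b[:2]-P; return np.array([w@[C,S],w@[-S,C]])
def s2w(x,y): return P+x*np.array([C,S])+y*np.array([-S,C])
def det(zc=.045):
    d=snap('top');h=cv2.cvtColor(d['frame'],cv2.COLOR_RGB2HSV)
    R=dict(red=((0,200,150),(4,255,255)),orange=((8,215,180),(16,255,255)),blue=((105,150,120),(120,255,255)),green=((60,120,80),(80,255,255)))
    for n,(lo,hi) in R.items():
        m=cv2.inRange(h,lo,hi);m[:,:335]=0;m[:,:][:150]=0;m[340:]=0;m[:,480:]=0
        k,_,st,ce=cv2.connectedComponentsWithStats(m)
        for i in range(1,k):
            if st[i,4]>15: b=ray(d,*ce[i],zc);print(n,st[i,2:].tolist(),ce[i].round(1),b[:2].round(4),'stand',w2s(b).round(3))
if __name__=='__main__':
    det(); print('A,B,C,D',[s2w(x,y).round(4).tolist() for x,y in((-.07,.052),(-.07,.008),(-.07,-.036),(-.038,.03))])
E
python3 det.py; python3 go.py .4583 -.2698 .2 -12.7
```

```text
orange [6, 6, 31] [405.5 199.4] [ 0.5976 -0.3774] stand [-0.337 -0.136]
blue [6, 6, 31] [409.5 239.6] [ 0.4796 -0.373 ] stand [-0.359 -0.02 ]
green [7, 6, 30] [374.2 249.4] [ 0.4583 -0.2691] stand [-0.262  0.024]
A,B,C,D [[0.4731, -0.0753], [0.5161, -0.085], [0.559, -0.0946], [0.5016, -0.0489]]
grasp [ 0.4664 -0.1043  0.2306] head -12.6 down [-0.001  0.001 -1.   ] F [-0.2  0.   0.3] w 0.0609 t 25.4 j6 -0.24
-> spin 0.002  then tx 3.06 ty -16.32 tz 2.84 | before-spin axes: ty -16.33 tz 2.82
```

Call:
drive_tool --deltas '[{"tx": 1,"ty": -4,"tz": 0.7,"spin": 0},{"tx": 1,"ty": -4,"tz": 0.7,"spin": 0},{"tx": 1,"ty": -4,"tz": 0.7,"spin": 0},{"tx": 2,"ty": -4.3,"tz": 0.7,"spin": 0},{"tx": 3,"ty": 0,"tz": 0,"spin": 0},{"tx": 3,"ty": 0,"tz": 0,"spin": 0},{"tx": 2,"ty": 0,"tz": 0,"spin": 0},{"tx": 0,"ty": 0,"tz": 0,"spin": 0},{"tx": 0,"ty": 0,"tz": 0,"spin": 0}]'

```text
time_s: 26.52
eef_pos: [0.4587, -0.27, 0.2821]
tcp_rot: [0.078, 0.702, -0.078, 0.703]
ft_force: [0.4, 0.6, 0.1]
gripper_width: 0.061
```

```bash
sed -i 's/m=cv2.inRange(h,lo,hi);/m=cv2.inRange(h,lo,hi)|(cv2.inRange(h,(174,200,130),(180,255,255)) if n=="red" else 0);/' det.py; python3 det.py; python3 go.py .4583 -.2695 .032 -12.7
```

```text
red [6, 5, 25] [374.  213.9] [ 0.5608 -0.2808] stand [-0.251 -0.079]
orange [6, 6, 28] [405.6 199.2] [ 0.5983 -0.378 ] stand [-0.338 -0.137]
A,B,C,D [[0.4731, -0.0753], [0.5161, -0.085], [0.559, -0.0946], [0.5016, -0.0489]]
grasp [ 0.459  -0.2705  0.1024] head -12.7 down [ 0.002 -0.001 -1.   ] F [ 0.7 -0.6 -0. ] w 0.0612 t 26.6 j6 -0.52
-> spin 0.001  then tx 7.04 ty 0.08 tz -0.09 | before-spin axes: ty 0.09 tz -0.10
```

Call:
drive_tool --deltas '[{"tx": 2,"ty": 0.08,"tz": -0.08,"spin": 0},{"tx": 2,"ty": 0,"tz": 0,"spin": 0},{"tx": 2,"ty": 0,"tz": 0,"spin": 0},{"tx": 1,"ty": 0,"tz": 0,"spin": 0},{"tx": 0,"ty": 0,"tz": 0,"spin": 0},{"tx": 0,"ty": 0,"tz": 0,"spin": 0}]'

```text
time_s: 27.32
eef_pos: [0.4579, -0.2698, 0.2122]
tcp_rot: [0.078, 0.702, -0.079, 0.703]
ft_force: [0.6, -0.1, 0.2]
gripper_width: 0.0609
```

Call:
drive_tool --deltas '[{"tx": 0,"ty": 0,"tz": 0,"spin": 0},{"tx": 0,"ty": 0,"tz": 0,"spin": 0},{"tx": 0,"ty": 0,"tz": 0,"spin": 0},{"tx": 0,"ty": 0,"tz": 0,"spin": 0},{"tx": 0,"ty": 0,"tz": 0,"spin": 0},{"tx": 0,"ty": 0,"tz": 0,"spin": 0},{"tx": 0,"ty": 0,"tz": 0,"spin": 0},{"tx": 0,"ty": 0,"tz": 0,"spin": 0}]' --hand -1 --squeeze 20

```text
time_s: 28.32
eef_pos: [0.4575, -0.2695, 0.2112]
tcp_rot: [0.078, 0.703, -0.078, 0.703]
ft_force: [0.2, -0.6, -0.5]
gripper_width: 0.0195
```

Call:
drive_tool --deltas '[{"tx": -3,"ty": 0,"tz": 0,"spin": 0},{"tx": -4,"ty": 0,"tz": 0,"spin": 0},{"tx": -4,"ty": 0,"tz": 0,"spin": 0},{"tx": -2,"ty": 0,"tz": 0,"spin": 0},{"tx": 0,"ty": 0,"tz": 0,"spin": 0}]'

```text
time_s: 28.95
eef_pos: [0.4578, -0.2697, 0.3428]
tcp_rot: [0.078, 0.702, -0.079, 0.704]
ft_force: [-0.4, 0.5, -1.1]
gripper_width: 0.0195
```

```bash
python3 go.py .4731 -.0753 .052 -12.7
```

```text
grasp [ 0.4583 -0.2702  0.1628] head -12.7 down [ 0.003 -0.003 -1.   ] F [-0.4  0.5 -1.1] w 0.0195 t 28.9 j6 -0.52
-> spin -0.000  then tx 11.08 ty 19.34 tz -2.84 | before-spin axes: ty 19.36 tz -2.88
```

Call:
drive_tool --deltas '[{"tx": 0,"ty": 3.9,"tz": -0.5,"spin": 0},{"tx": 0,"ty": 3.9,"tz": -0.6,"spin": 0},{"tx": 0,"ty": 3.9,"tz": -0.6,"spin": 0},{"tx": 0,"ty": 3.9,"tz": -0.6,"spin": 0},{"tx": 0,"ty": 3.8,"tz": -0.6,"spin": 0},{"tx": 0,"ty": 0,"tz": 0,"spin": 0},{"tx": 0,"ty": 0,"tz": 0,"spin": 0},{"tx": 3,"ty": 0,"tz": 0,"spin": 0},{"tx": 3,"ty": 0,"tz": 0,"spin": 0},{"tx": 3,"ty": 0,"tz": 0,"spin": 0},{"tx": 1.5,"ty": 0,"tz": 0,"spin": 0},{"tx": 0.6,"ty": 0,"tz": 0,"spin": 0},{"tx": 0,"ty": 0,"tz": 0,"spin": 0},{"tx": 0,"ty": 0,"tz": 0,"spin": 0}]'

```text
time_s: 30.7
eef_pos: [0.4724, -0.0741, 0.2312]
tcp_rot: [0.078, 0.702, -0.079, 0.703]
ft_force: [-0.3, -0.0, -0.6]
gripper_width: 0.0199
```

```bash
python3 go.py .4731 -.0753 .048 -12.7
```

```text
grasp [ 0.4728 -0.0742  0.0512] head -12.7 down [ 0.002 -0.001 -1.   ] F [-0.3 -0.  -0.6] w 0.0199 t 30.7 j6 -0.17
-> spin -0.000  then tx 0.32 ty -0.10 tz 0.05 | before-spin axes: ty -0.10 tz 0.05
```

Call:
drive_tool --deltas '[{"tx": 0.4,"ty": -0.05,"tz": 0,"spin": 0},{"tx": 0,"ty": 0,"tz": 0,"spin": 0}]'

```text
time_s: 30.95
eef_pos: [0.4718, -0.0743, 0.2262]
tcp_rot: [0.078, 0.703, -0.078, 0.703]
ft_force: [0.0, -0.3, -0.8]
gripper_width: 0.0197
```

Call:
drive_tool --deltas '[{"tx": 0,"ty": 0,"tz": 0,"spin": 0},{"tx": 0,"ty": 0,"tz": 0,"spin": 0},{"tx": 0,"ty": 0,"tz": 0,"spin": 0},{"tx": -2,"ty": 0,"tz": 0,"spin": 0},{"tx": -4,"ty": 0,"tz": 0,"spin": 0},{"tx": -4,"ty": 0,"tz": 0,"spin": 0},{"tx": -2,"ty": 0,"tz": 0,"spin": 0},{"tx": 0,"ty": 0,"tz": 0,"spin": 0}]' --hand -0.32

```text
time_s: 31.95
eef_pos: [0.4722, -0.0745, 0.3478]
tcp_rot: [0.078, 0.701, -0.079, 0.704]
ft_force: [-0.1, 0.4, 0.3]
gripper_width: 0.0318
```

```bash
python3 det.py; python3 go.py .5608 -.2804 .152 -12.7
```

```text
red [6, 6, 28] [373.6 213.8] [ 0.5612 -0.2795] stand [-0.25  -0.079]
orange [6, 6, 32] [405.5 199.5] [ 0.5974 -0.3775] stand [-0.338 -0.136]
blue [6, 6, 31] [409.5 239.6] [ 0.4796 -0.373 ] stand [-0.359 -0.02 ]
A,B,C,D [[0.4731, -0.0753], [0.5161, -0.085], [0.559, -0.0946], [0.5016, -0.0489]]
grasp [ 0.472  -0.0744  0.1663] head -12.7 down [ 0.001 -0.    -1.   ] F [-0.1  0.7 -0.5] w 0.032 t 32.0 j6 -0.17
-> spin -0.000  then tx 1.43 ty -18.14 tz 13.20 | before-spin axes: ty -18.14 tz 13.20
```

Call:
drive_tool --deltas '[{"tx": 0,"ty": -3,"tz": 2.2,"spin": 0},{"tx": 0,"ty": -3,"tz": 2.2,"spin": 0},{"tx": 0,"ty": -3,"tz": 2.2,"spin": 0},{"tx": 0,"ty": -3,"tz": 2.2,"spin": 0},{"tx": 1.5,"ty": -3,"tz": 2.2,"spin": 0},{"tx": 3,"ty": -3.1,"tz": 2.2,"spin": 0},{"tx": 2,"ty": 0,"tz": 0,"spin": 0},{"tx": 0,"ty": 0,"tz": 0,"spin": 0},{"tx": 0,"ty": 0,"tz": 0,"spin": 0}]' --hand 0.3

```text
time_s: 33.12
eef_pos: [0.5607, -0.279, 0.2814]
tcp_rot: [0.078, 0.703, -0.078, 0.703]
ft_force: [-0.2, 0.2, 0.9]
gripper_width: 0.0609
```

```bash
python3 det.py|head -3; python3 go.py .561 -.280 .032 -12.7
```

```text
A,B,C,D [[0.4731, -0.0753], [0.5161, -0.085], [0.559, -0.0946], [0.5016, -0.0489]]
grasp [ 0.5611 -0.2793  0.1022] head -12.7 down [ 0.001 -0.001 -1.   ] F [-0.1  0.3 -0.2] w 0.061 t 33.2 j6 -0.42
-> spin 0.001  then tx 7.02 ty -0.07 tz 0.01 | before-spin axes: ty -0.07 tz 0.00
```

Call:
drive_tool --deltas '[{"tx": 2,"ty": -0.05,"tz": 0,"spin": 0},{"tx": 2,"ty": 0,"tz": 0,"spin": 0},{"tx": 2,"ty": 0,"tz": 0,"spin": 0},{"tx": 1,"ty": 0,"tz": 0,"spin": 0},{"tx": 0,"ty": 0,"tz": 0,"spin": 0},{"tx": 0,"ty": 0,"tz": 0,"spin": 0}]'

```text
time_s: 33.92
eef_pos: [0.5609, -0.2807, 0.2117]
tcp_rot: [0.078, 0.702, -0.079, 0.703]
ft_force: [-0.1, 0.1, 0.8]
gripper_width: 0.0615
```

Call:
drive_tool --deltas '[{"tx": 0,"ty": 0,"tz": 0,"spin": 0},{"tx": 0,"ty": 0,"tz": 0,"spin": 0},{"tx": 0,"ty": 0,"tz": 0,"spin": 0},{"tx": 0,"ty": 0,"tz": 0,"spin": 0},{"tx": 0,"ty": 0,"tz": 0,"spin": 0},{"tx": 0,"ty": 0,"tz": 0,"spin": 0},{"tx": 0,"ty": 0,"tz": 0,"spin": 0},{"tx": 0,"ty": 0,"tz": 0,"spin": 0}]' --hand -1

```text
time_s: 34.92
eef_pos: [0.5606, -0.2805, 0.2112]
tcp_rot: [0.078, 0.703, -0.078, 0.703]
ft_force: [0.3, 0.5, 0.6]
gripper_width: 0.0197
```

Call:
drive_tool --deltas '[{"tx": -3,"ty": 0,"tz": 0,"spin": 0},{"tx": -4,"ty": 0,"tz": 0,"spin": 0},{"tx": -4,"ty": 0,"tz": 0,"spin": 0},{"tx": -2,"ty": 0,"tz": 0,"spin": 0},{"tx": 0,"ty": 0,"tz": 0,"spin": 0}]'

```text
time_s: 35.55
eef_pos: [0.5608, -0.2806, 0.3423]
tcp_rot: [0.078, 0.702, -0.079, 0.704]
ft_force: [0.0, -0.6, -1.6]
gripper_width: 0.0195
```

```bash
python3 go.py .5161 -.085 .048 -12.7
```

```text
grasp [ 0.5612 -0.2809  0.1623] head -12.7 down [ 0.002 -0.002 -1.   ] F [ 0.  -0.6 -1.6] w 0.0195 t 35.5 j6 -0.42
-> spin -0.000  then tx 11.43 ty 18.12 tz -8.71 | before-spin axes: ty 18.13 tz -8.74
```

Call:
drive_tool --deltas '[{"tx": 0,"ty": 3.6,"tz": -1.7,"spin": 0},{"tx": 0,"ty": 3.6,"tz": -1.7,"spin": 0},{"tx": 0,"ty": 3.6,"tz": -1.7,"spin": 0},{"tx": 0,"ty": 3.6,"tz": -1.8,"spin": 0},{"tx": 0,"ty": 3.6,"tz": -1.8,"spin": 0},{"tx": 0,"ty": 0,"tz": 0,"spin": 0},{"tx": 0,"ty": 0,"tz": 0,"spin": 0},{"tx": 3,"ty": 0,"tz": 0,"spin": 0},{"tx": 3,"ty": 0,"tz": 0,"spin": 0},{"tx": 3,"ty": 0,"tz": 0,"spin": 0},{"tx": 1.5,"ty": 0,"tz": 0,"spin": 0},{"tx": 0.9,"ty": 0,"tz": 0,"spin": 0},{"tx": 0,"ty": 0,"tz": 0,"spin": 0},{"tx": 0,"ty": 0,"tz": 0,"spin": 0}]'

```text
time_s: 37.3
eef_pos: [0.5159, -0.0859, 0.2281]
tcp_rot: [0.078, 0.702, -0.079, 0.703]
ft_force: [0.1, 0.7, -0.2]
gripper_width: 0.0197
```

Call:
drive_tool --deltas '[{"tx": 0,"ty": 0,"tz": 0,"spin": 0},{"tx": 0,"ty": 0,"tz": 0,"spin": 0},{"tx": 0,"ty": 0,"tz": 0,"spin": 0},{"tx": -2,"ty": 0,"tz": 0,"spin": 0},{"tx": -4,"ty": 0,"tz": 0,"spin": 0},{"tx": -4,"ty": 0,"tz": 0,"spin": 0},{"tx": -2,"ty": 0,"tz": 0,"spin": 0},{"tx": 0,"ty": 0,"tz": 0,"spin": 0}]' --hand -0.32

```text
time_s: 38.3
eef_pos: [0.5158, -0.0858, 0.349]
tcp_rot: [0.078, 0.701, -0.079, 0.704]
ft_force: [-0.5, -0.2, -0.1]
gripper_width: 0.0321
```

```bash
python3 det.py; python3 go.py .4796 -.373 .152 -12.7
```

```text
orange [6, 6, 31] [405.5 199.4] [ 0.5976 -0.3774] stand [-0.337 -0.136]
blue [6, 6, 31] [409.5 239.6] [ 0.4796 -0.373 ] stand [-0.359 -0.02 ]
A,B,C,D [[0.4731, -0.0753], [0.5161, -0.085], [0.559, -0.0946], [0.5016, -0.0489]]
grasp [ 0.5155 -0.0857  0.1673] head -12.7 down [ 0.001 -0.    -1.   ] F [ 0.   0.  -1.3] w 0.0316 t 38.4 j6 -0.16
-> spin -0.000  then tx 1.53 ty -28.81 tz 2.81 | before-spin axes: ty -28.81 tz 2.82
```

Call:
drive_tool --deltas '[{"tx": 0,"ty": -4.1,"tz": 0.4,"spin": 0},{"tx": 0,"ty": -4.1,"tz": 0.4,"spin": 0},{"tx": 0,"ty": -4.1,"tz": 0.4,"spin": 0},{"tx": 0,"ty": -4.1,"tz": 0.4,"spin": 0},{"tx": 0,"ty": -4.1,"tz": 0.4,"spin": 0},{"tx": 1.5,"ty": -4.1,"tz": 0.4,"spin": 0},{"tx": 3,"ty": -4.2,"tz": 0.4,"spin": 0},{"tx": 2,"ty": 0,"tz": 0,"spin": 0},{"tx": 0,"ty": 0,"tz": 0,"spin": 0},{"tx": 0,"ty": 0,"tz": 0,"spin": 0}]' --hand 0.3

```text
time_s: 39.6
eef_pos: [0.4797, -0.3718, 0.2824]
tcp_rot: [0.078, 0.703, -0.078, 0.703]
ft_force: [-0.2, -0.2, -0.3]
gripper_width: 0.0613
```

```bash
python3 det.py|head -3; python3 go.py .4796 -.373 .032 -12.7
```

```text
A,B,C,D [[0.4731, -0.0753], [0.5161, -0.085], [0.559, -0.0946], [0.5016, -0.0489]]
grasp [ 0.48   -0.3721  0.103 ] head -12.6 down [ 0.001 -0.001 -1.   ] F [ 0.3  0.1 -0.2] w 0.0613 t 39.6 j6 -0.63
-> spin 0.001  then tx 7.10 ty -0.09 tz -0.02 | before-spin axes: ty -0.09 tz -0.03
```

Call:
drive_tool --deltas '[{"tx": 2,"ty": -0.07,"tz": 0,"spin": 0},{"tx": 2,"ty": 0,"tz": 0,"spin": 0},{"tx": 2,"ty": 0,"tz": 0,"spin": 0},{"tx": 1,"ty": 0,"tz": 0,"spin": 0},{"tx": 0,"ty": 0,"tz": 0,"spin": 0},{"tx": 0,"ty": 0,"tz": 0,"spin": 0}]'

```text
time_s: 40.4
eef_pos: [0.4794, -0.3738, 0.2127]
tcp_rot: [0.078, 0.702, -0.079, 0.703]
ft_force: [0.6, -1.2, -0.3]
gripper_width: 0.0609
```

Call:
drive_tool --deltas '[{"tx": 0,"ty": 0,"tz": 0,"spin": 0},{"tx": 0,"ty": 0,"tz": 0,"spin": 0},{"tx": 0,"ty": 0,"tz": 0,"spin": 0},{"tx": 0,"ty": 0,"tz": 0,"spin": 0},{"tx": 0,"ty": 0,"tz": 0,"spin": 0},{"tx": 0,"ty": 0,"tz": 0,"spin": 0},{"tx": 0,"ty": 0,"tz": 0,"spin": 0},{"tx": 0,"ty": 0,"tz": 0,"spin": 0}]' --hand -1

```text
time_s: 41.4
eef_pos: [0.4791, -0.3735, 0.2122]
tcp_rot: [0.078, 0.703, -0.078, 0.703]
ft_force: [0.6, 0.5, 0.9]
gripper_width: 0.0196
```

Call:
drive_tool --deltas '[{"tx": -3,"ty": 0,"tz": 0,"spin": 0},{"tx": -4,"ty": 0,"tz": 0,"spin": 0},{"tx": -4,"ty": 0,"tz": 0,"spin": 0},{"tx": -2,"ty": 0,"tz": 0,"spin": 0},{"tx": 0,"ty": 0,"tz": 0,"spin": 0}]'

```text
time_s: 42.02
eef_pos: [0.4793, -0.3737, 0.3433]
tcp_rot: [0.078, 0.702, -0.079, 0.703]
ft_force: [-0.1, 0.1, -0.4]
gripper_width: 0.0195
```

```bash
python3 go.py .559 -.0946 .048 -12.7
python3 - <<'E'
from h import *
ft=cv2.cvtColor(snap('top')['frame'],cv2.COLOR_RGB2BGR)
cv2.imwrite('pics/d6.png',cv2.resize(ft[165:285,265:425],None,fx=5,fy=5,interpolation=cv2.INTER_CUBIC))
E
```

```text
grasp [ 0.4796 -0.374   0.1633] head -12.7 down [ 0.002 -0.002 -1.   ] F [-0.1  0.1 -0.4] w 0.0195 t 42.0 j6 -0.63
-> spin -0.000  then tx 11.53 ty 29.01 tz 1.60 | before-spin axes: ty 29.02 tz 1.57
```

View pics/d6.png

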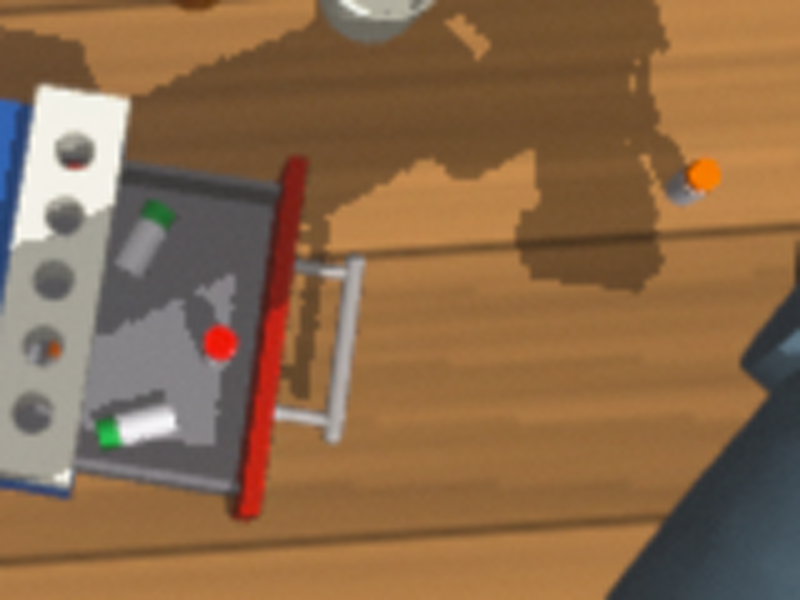

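The red tube stands in the tray and the placed green one lies flat. Blue goes to spot C.

Call:
drive_tool --deltas '[{"tx": 0,"ty": 4.1,"tz": 0.2,"spin": 0},{"tx": 0,"ty": 4.1,"tz": 0.2,"spin": 0},{"tx": 0,"ty": 4.1,"tz": 0.2,"spin": 0},{"tx": 0,"ty": 4.1,"tz": 0.2,"spin": 0},{"tx": 0,"ty": 4.1,"tz": 0.2,"spin": 0},{"tx": 0,"ty": 4.1,"tz": 0.3,"spin": 0},{"tx": 0,"ty": 4.4,"tz": 0.3,"spin": 0},{"tx": 0,"ty": 0,"tz": 0,"spin": 0},{"tx": 0,"ty": 0,"tz": 0,"spin": 0},{"tx": 3,"ty": 0,"tz": 0,"spin": 0},{"tx": 3,"ty": 0,"tz": 0,"spin": 0},{"tx": 3,"ty": 0,"tz": 0,"spin": 0},{"tx": 1.5,"ty": 0,"tz": 0,"spin": 0},{"tx": 1,"ty": 0,"tz": 0,"spin": 0},{"tx": 0,"ty": 0,"tz": 0,"spin": 0},{"tx": 0,"ty": 0,"tz": 0,"spin": 0}]'

```text
time_s: 44.08
eef_pos: [0.559, -0.0944, 0.2282]
tcp_rot: [0.078, 0.702, -0.079, 0.703]
ft_force: [0.6, 1.5, -0.5]
gripper_width: 0.0193
```

Call:
drive_tool --deltas '[{"tx": 0,"ty": 0,"tz": 0,"spin": 0},{"tx": 0,"ty": 0,"tz": 0,"spin": 0},{"tx": 0,"ty": 0,"tz": 0,"spin": 0},{"tx": -2,"ty": 0,"tz": 0,"spin": 0},{"tx": -4,"ty": 0,"tz": 0,"spin": 0},{"tx": -4,"ty": 0,"tz": 0,"spin": 0},{"tx": -2,"ty": 0,"tz": 0,"spin": 0},{"tx": 0,"ty": 0,"tz": 0,"spin": 0}]' --hand -0.32

```text
time_s: 45.08
eef_pos: [0.5589, -0.0942, 0.3491]
tcp_rot: [0.078, 0.701, -0.079, 0.704]
ft_force: [0.1, 0.3, -0.4]
gripper_width: 0.0319
```

```bash
python3 det.py; python3 go.py .5976 -.3774 .152 -12.7; python3 -c "
from det import *; print(s2w(-.035,0))"
```

```text
orange [6, 6, 31] [405.5 199.4] [ 0.5976 -0.3774] stand [-0.337 -0.136]
A,B,C,D [[0.4731, -0.0753], [0.5161, -0.085], [0.559, -0.0946], [0.5016, -0.0489]]
grasp [ 0.5585 -0.0941  0.1672] head -12.7 down [ 0. -0. -1.] F [-0.  -0.1 -1.6] w 0.0319 t 45.1 j6 -0.15
-> spin -0.000  then tx 1.52 ty -26.78 tz 10.04 | before-spin axes: ty -26.77 tz 10.05
[ 0.53154633 -0.05256657]
```

Call:
drive_tool --deltas '[{"tx": 0,"ty": -3.8,"tz": 1.4,"spin": 0},{"tx": 0,"ty": -3.8,"tz": 1.4,"spin": 0},{"tx": 0,"ty": -3.8,"tz": 1.4,"spin": 0},{"tx": 0,"ty": -3.8,"tz": 1.4,"spin": 0},{"tx": 0,"ty": -3.8,"tz": 1.4,"spin": 0},{"tx": 1.5,"ty": -3.9,"tz": 1.5,"spin": 0},{"tx": 3,"ty": -3.9,"tz": 1.5,"spin": 0},{"tx": 2,"ty": 0,"tz": 0,"spin": 0},{"tx": 0,"ty": 0,"tz": 0,"spin": 0},{"tx": 0,"ty": 0,"tz": 0,"spin": 0}]' --hand 0.3

```text
time_s: 46.38
eef_pos: [0.5974, -0.3764, 0.2824]
tcp_rot: [0.078, 0.703, -0.078, 0.703]
ft_force: [-0.2, 0.4, 0.2]
gripper_width: 0.0609
```

```bash
python3 go.py .5976 -.3774 .032 -12.7
python3 - <<'E'
from h import *
d=snap('scene');print(proj(d,(.5976,-.3774,.045)))
h=cv2.cvtColor(d['frame'],cv2.COLOR_RGB2HSV);m=cv2.inRange(h,(8,180,170),(16,255,255))[160:230,160:260];k=cv2.connectedComponentsWithStats(m);print(k[2].tolist(),k[3].tolist())
E
```

```text
grasp [ 0.5974 -0.3763  0.1024] head -12.6 down [-0.  0. -1.] F [-0.2  0.4  0.2] w 0.0609 t 46.4 j6 -0.5
-> spin 0.001  then tx 7.04 ty -0.10 tz 0.05 | before-spin axes: ty -0.10 tz 0.05
[200.96737534 182.33405506]
[[0, 0, 100, 70, 6983], [39, 22, 6, 4, 17]] [[49.52012029213805, 34.527280538450526], [41.23529411764706, 23.294117647058822]]
```

Orange is still in place, so I'll grip it.

Call:
drive_tool --deltas '[{"tx": 2,"ty": -0.08,"tz": 0.03,"spin": 0},{"tx": 2,"ty": 0,"tz": 0,"spin": 0},{"tx": 2,"ty": 0,"tz": 0,"spin": 0},{"tx": 1,"ty": 0,"tz": 0,"spin": 0},{"tx": 0,"ty": 0,"tz": 0,"spin": 0},{"tx": 0,"ty": 0,"tz": 0,"spin": 0}]'

```text
time_s: 47.18
eef_pos: [0.5975, -0.3787, 0.2129]
tcp_rot: [0.078, 0.702, -0.079, 0.703]
ft_force: [0.2, 0.2, -0.9]
gripper_width: 0.0611
```

Call:
drive_tool --deltas '[{"tx": 0,"ty": 0,"tz": 0,"spin": 0},{"tx": 0,"ty": 0,"tz": 0,"spin": 0},{"tx": 0,"ty": 0,"tz": 0,"spin": 0},{"tx": 0,"ty": 0,"tz": 0,"spin": 0},{"tx": 0,"ty": 0,"tz": 0,"spin": 0},{"tx": 0,"ty": 0,"tz": 0,"spin": 0},{"tx": 0,"ty": 0,"tz": 0,"spin": 0},{"tx": 0,"ty": 0,"tz": 0,"spin": 0}]' --hand -1

```text
time_s: 48.18
eef_pos: [0.5973, -0.3784, 0.2122]
tcp_rot: [0.078, 0.703, -0.078, 0.703]
ft_force: [0.6, 0.1, 0.6]
gripper_width: 0.0194
```

Call:
drive_tool --deltas '[{"tx": -3,"ty": 0,"tz": 0,"spin": 0},{"tx": -4,"ty": 0,"tz": 0,"spin": 0},{"tx": -4,"ty": 0,"tz": 0,"spin": 0},{"tx": -2,"ty": 0,"tz": 0,"spin": 0},{"tx": 0,"ty": 0,"tz": 0,"spin": 0}]'

```text
time_s: 48.8
eef_pos: [0.5974, -0.3786, 0.3435]
tcp_rot: [0.078, 0.702, -0.079, 0.704]
ft_force: [-0.0, 0.5, -0.5]
gripper_width: 0.0194
```

```bash
python3 go.py .5315 -.0526 .058 -12.7
python3 - <<'E'
from h import *
ft=cv2.cvtColor(snap('top')['frame'],cv2.COLOR_RGB2BGR)
cv2.imwrite('pics/d7.png',cv2.resize(ft[165:285,265:425],None,fx=5,fy=5,interpolation=cv2.INTER_CUBIC))
E
```

```text
grasp [ 0.5978 -0.3789  0.1635] head -12.7 down [ 0.002 -0.002 -1.   ] F [-0.   0.5 -0.5] w 0.0194 t 48.8 j6 -0.5
-> spin -0.000  then tx 10.55 ty 30.37 tz -13.64 | before-spin axes: ty 30.38 tz -13.68
```

View pics/d7.png

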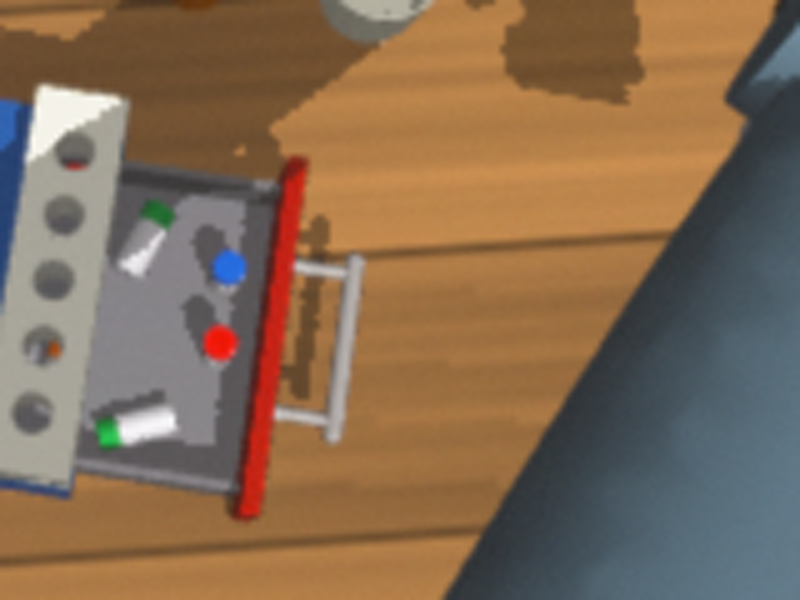

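Call:
drive_tool --deltas '[{"tx": 0,"ty": 3.7,"tz": -1.7,"spin": 0},{"tx": 0,"ty": 3.7,"tz": -1.7,"spin": 0},{"tx": 0,"ty": 3.7,"tz": -1.7,"spin": 0},{"tx": 0,"ty": 3.7,"tz": -1.7,"spin": 0},{"tx": 0,"ty": 3.7,"tz": -1.7,"spin": 0},{"tx": 0,"ty": 3.7,"tz": -1.7,"spin": 0},{"tx": 0,"ty": 3.7,"tz": -1.7,"spin": 0},{"tx": 0,"ty": 3.7,"tz": -1.7,"spin": 0},{"tx": 0,"ty": 0,"tz": 0,"spin": 0},{"tx": 0,"ty": 0,"tz": 0,"spin": 0},{"tx": 3,"ty": 0,"tz": 0,"spin": 0},{"tx": 3,"ty": 0,"tz": 0,"spin": 0},{"tx": 3,"ty": 0,"tz": 0,"spin": 0},{"tx": 1.1,"ty": 0,"tz": 0,"spin": 0},{"tx": 0.5,"ty": 0,"tz": 0,"spin": 0},{"tx": 0,"ty": 0,"tz": 0,"spin": 0},{"tx": 0,"ty": 0,"tz": 0,"spin": 0}]'

```text
time_s: 50.98
eef_pos: [0.5302, -0.06, 0.2372]
tcp_rot: [0.078, 0.702, -0.079, 0.703]
ft_force: [0.5, 0.1, -0.1]
gripper_width: 0.0195
```

Call:
drive_tool --deltas '[{"tx": 0,"ty": 0,"tz": 0,"spin": 0},{"tx": 0,"ty": 0,"tz": 0,"spin": 0},{"tx": 0,"ty": 0,"tz": 0,"spin": 0},{"tx": -2,"ty": 0,"tz": 0,"spin": 0},{"tx": -4,"ty": 0,"tz": 0,"spin": 0},{"tx": -4,"ty": 0,"tz": 0,"spin": 0},{"tx": -2,"ty": 0,"tz": 0,"spin": 0},{"tx": 0,"ty": 0,"tz": 0,"spin": 0}]' --hand -0.32

```text
time_s: 51.98
eef_pos: [0.5302, -0.0598, 0.358]
tcp_rot: [0.078, 0.701, -0.079, 0.704]
ft_force: [-0.0, -0.3, 0.2]
gripper_width: 0.0319
```

```bash
python3 -c "
from det import *; print(s2w(-.2,0))"; python3 go.py .4953 -.2135 .13 -12.7
```

```text
[ 0.4953041  -0.21353706]
grasp [ 0.5309 -0.06    0.178 ] head -12.7 down [ 0.004 -0.001 -1.   ] F [-0.  -0.3  0.2] w 0.0319 t 52.0 j6 -0.1
-> spin -0.000  then tx 4.80 ty -15.75 tz -0.09 | before-spin axes: ty -15.75 tz -0.11
```

Call:
drive_tool --deltas '[{"tx": 0,"ty": -4,"tz": 0,"spin": 0},{"tx": 0,"ty": -4,"tz": 0,"spin": 0},{"tx": 0,"ty": -4,"tz": 0,"spin": 0},{"tx": 0,"ty": -3.8,"tz": 0,"spin": 0},{"tx": 4,"ty": -0.1,"tz": 0,"spin": 0},{"tx": 4,"ty": 0,"tz": 0,"spin": 0},{"tx": 4,"ty": 0,"tz": 0,"spin": 0},{"tx": 0,"ty": 0,"tz": 0,"spin": 0},{"tx": 0,"ty": 0,"tz": 0,"spin": 0}]' --hand -1

```text
time_s: 53.1
eef_pos: [0.495, -0.215, 0.2368]
tcp_rot: [0.078, 0.703, -0.078, 0.703]
ft_force: [0.2, 0.2, 0.7]
gripper_width: 0.0006
```

```bash
python3 go.py .4953 -.2135 .055 -12.7
python3 - <<'E'
from h import *
ft=cv2.cvtColor(snap('top')['frame'],cv2.COLOR_RGB2BGR)
cv2.imwrite('pics/d8.png',cv2.resize(ft[165:285,265:425],None,fx=5,fy=5,interpolation=cv2.INTER_CUBIC))
E
```

```text
grasp [ 0.4951 -0.215   0.0568] head -12.7 down [ 0.001 -0.    -1.   ] F [0.2 0.2 0.7] w 0.0006 t 53.1 j6 -0.4
-> spin -0.000  then tx 0.18 ty 0.15 tz -0.02 | before-spin axes: ty 0.15 tz -0.02
```

View pics/d8.png

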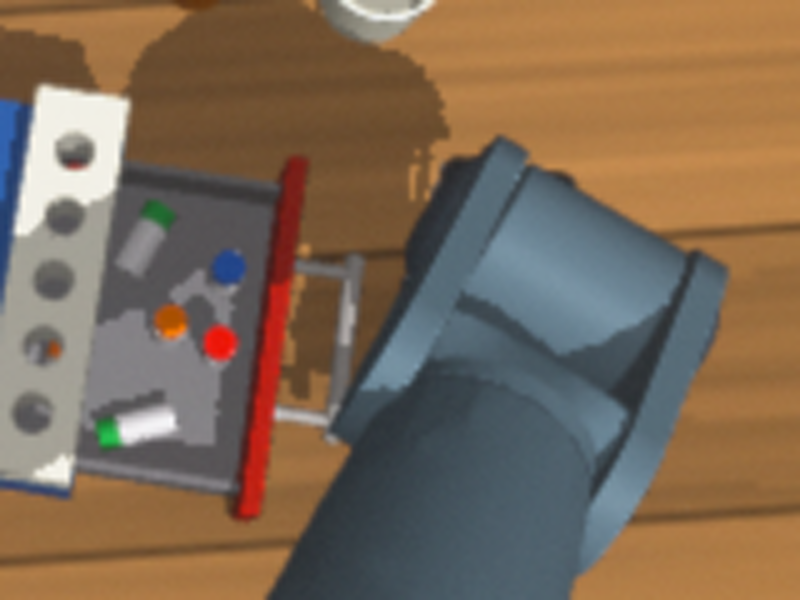

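All four loose tubes are in the tray. Now I'll push the drawer.

Call:
drive_tool --deltas '[{"tx": 0,"ty": 1.5,"tz": 0,"spin": 0},{"tx": 0,"ty": 1.5,"tz": 0,"spin": 0},{"tx": 0,"ty": 0.6,"tz": 0,"spin": 0},{"tx": 0,"ty": 0.4,"tz": 0,"spin": 0},{"tx": 0,"ty": 0.4,"tz": 0,"spin": 0},{"tx": 0,"ty": 0.4,"tz": 0,"spin": 0},{"tx": 0,"ty": 0.5,"tz": 0,"spin": 0},{"tx": 0,"ty": 0.5,"tz": 0,"spin": 0},{"tx": 0,"ty": 0.5,"tz": 0,"spin": 0},{"tx": 0,"ty": 0.5,"tz": 0,"spin": 0}]'

```text
time_s: 54.4
eef_pos: [0.5098, -0.1482, 0.2362]
tcp_rot: [0.078, 0.703, -0.078, 0.703]
ft_force: [-1.6, -2.8, -0.4]
gripper_width: 0.0006
```

Call:
drive_tool --deltas '[{"tx": 0,"ty": 0.5,"tz": 0,"spin": 0},{"tx": 0,"ty": 0.5,"tz": 0,"spin": 0},{"tx": 0,"ty": 0.5,"tz": 0,"spin": 0},{"tx": 0,"ty": 0.5,"tz": 0,"spin": 0},{"tx": 0,"ty": 0.5,"tz": 0,"spin": 0},{"tx": 0,"ty": 0.5,"tz": 0,"spin": 0},{"tx": 0,"ty": 0.5,"tz": 0,"spin": 0},{"tx": 0,"ty": 0.5,"tz": 0,"spin": 0},{"tx": 0,"ty": 0.5,"tz": 0,"spin": 0},{"tx": 0,"ty": 0.5,"tz": 0,"spin": 0}]'

```text
time_s: 55.65
eef_pos: [0.5208, -0.0994, 0.2362]
tcp_rot: [0.078, 0.703, -0.078, 0.703]
ft_force: [-1.6, -2.5, 1.6]
gripper_width: 0.0007
```

```bash
python3 go.py .5287 -.0652 .055; python3 -c "
from det import *
from go import state
print(w2s(state()[2]))"
```

```text
grasp [ 0.5208 -0.0994  0.0562] head -12.7 down [-0.  0. -1.] F [-1.6 -2.5  1.6] w 0.0007 t 55.6 j6 -0.18
-> spin 0.000  then tx 0.12 ty 3.51 tz 0.02 | before-spin axes: ty 3.51 tz 0.02
[-0.08306644  0.00024184]
```

Call:
drive_tool --deltas '[{"tx": 0,"ty": 0.5,"tz": 0,"spin": 0},{"tx": 0,"ty": 0.5,"tz": 0,"spin": 0},{"tx": 0,"ty": 0.5,"tz": 0,"spin": 0},{"tx": 0,"ty": 0.5,"tz": 0,"spin": 0},{"tx": 0,"ty": 0.5,"tz": 0,"spin": 0},{"tx": 0,"ty": 0.3,"tz": 0,"spin": 0},{"tx": 0,"ty": 0,"tz": 0,"spin": 0}]'

```text
time_s: 56.52
eef_pos: [0.5269, -0.072, 0.2361]
tcp_rot: [0.079, 0.703, -0.078, 0.703]
ft_force: [-0.3, -0.5, 0.1]
gripper_width: 0.0002
```

Call:
drive_tool --deltas '[{"tx": 0,"ty": 0.2,"tz": 0,"spin": 0},{"tx": 0,"ty": 0.2,"tz": 0,"spin": 0},{"tx": 0,"ty": 0.2,"tz": 0,"spin": 0},{"tx": 0,"ty": 0,"tz": 0,"spin": 0}]'

```text
time_s: 57.02
eef_pos: [0.5281, -0.0671, 0.2361]
tcp_rot: [0.077, 0.703, -0.079, 0.703]
ft_force: [-2.0, -5.9, -0.6]
gripper_width: 0.0006
```

```bash
python3 -c "
from det import *
from go import state
print(w2s(state()[2]))"
```

```text
[-0.05034487  0.00016732]
```

Call:
drive_tool --deltas '[{"tx": 0,"ty": 0.1,"tz": 0,"spin": 0},{"tx": 0,"ty": 0,"tz": 0,"spin": 0},{"tx": 0,"ty": 0,"tz": 0,"spin": 0}]'

```text
time_s: 57.4
eef_pos: [0.5282, -0.0667, 0.2361]
tcp_rot: [0.077, 0.703, -0.079, 0.703]
ft_force: [-3.0, -9.8, -0.8]
gripper_width: 0.0004
```

Run:
```python
from det import *
from go import state
print(w2s(state()[2]),r.observe()['ft_force'])
ft=cv2.cvtColor(snap('scene')['frame'],cv2.COLOR_RGB2BGR)
cv2.imwrite('pics/d9.png',cv2.resize(ft[170:320,230:390],None,fx=4,fy=4,interpolation=cv2.INTER_CUBIC))
```

```text
[-0.05024221  0.00016607] [-3.03245701 -9.84174876 -0.75169103]
```

View pics/d9.png

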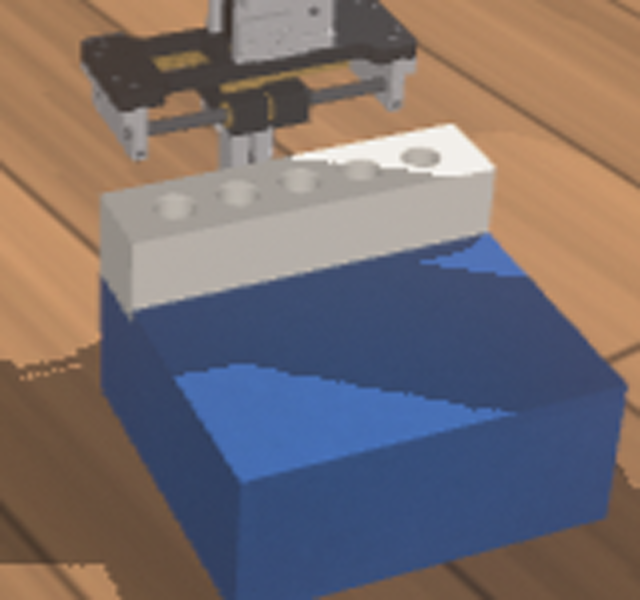

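The force rose to 10 N with no further travel, so the drawer is on its stop. I'll back off, rise and check from above.

Call:
drive_tool --deltas '[{"tx": 0,"ty": -1,"tz": 0,"spin": 0},{"tx": 0,"ty": -3,"tz": 0,"spin": 0},{"tx": 0,"ty": -3,"tz": 0,"spin": 0},{"tx": -4,"ty": -2,"tz": 0,"spin": 0},{"tx": -4,"ty": -4,"tz": 0,"spin": 0},{"tx": -4,"ty": -4,"tz": 0,"spin": 0},{"tx": -4,"ty": -4,"tz": 0,"spin": 0},{"tx": 0,"ty": -5,"tz": 0,"spin": 0},{"tx": 0,"ty": -5,"tz": 0,"spin": 0},{"tx": 0,"ty": 0,"tz": 0,"spin": 0}]'

```text
time_s: 58.7
eef_pos: [0.4592, -0.3705, 0.3961]
tcp_rot: [0.08, 0.702, -0.08, 0.703]
ft_force: [-0.4, -0.2, -0.5]
gripper_width: 0.0006
```

Run:
```python
from det import *
d=snap('top');ft=cv2.cvtColor(d['frame'],cv2.COLOR_RGB2BGR)
cv2.imwrite('pics/d10.png',cv2.resize(ft[130:290,130:390],None,fx=3,fy=3,interpolation=cv2.INTER_CUBIC))
for y in(-.05,.05):
    w=s2w(-.035,y);print('bar end expected crop px',((proj(d,(*w,.056))-[130,130]+.5)*3-.5).round(0))
```

```text
bar end expected crop px [508. 245.]
bar end expected crop px [493. 348.]
```

View pics/d10.png

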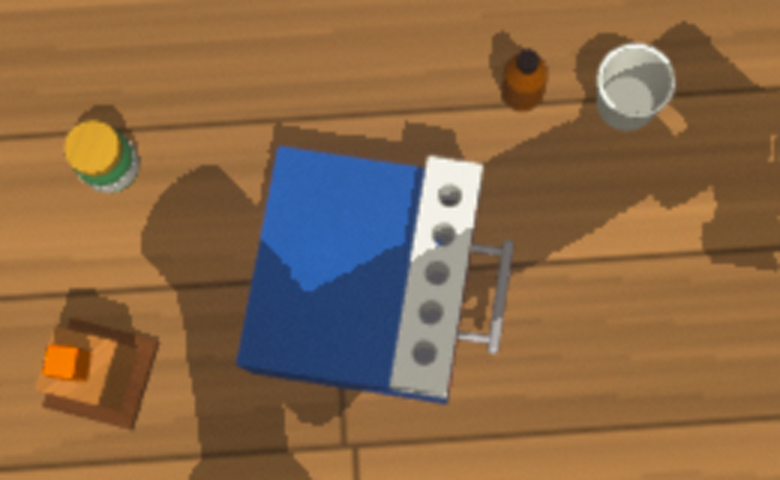

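The drawer is fully home: the bar ends at about (509,244) and (493,350) match the expected (508,245) and (493,348). The drift hangs in its holder, the bores are empty, and the bottle, jar and cup look untouched.

```bash
python3 -c "
from workcell import r
print(r.close_job())"
```

```text
the job is handed in; nothing more can be done
None
```

The stall is cleared and the job is handed in, at about 59 s of the 210 s allowed.

- **Stuck tubes:** I pushed out the four tubes in bores 0, 1, 3 and 4 with the drift. Bore 2 was empty from the start. All five bores looked empty in the last view from above.
- **Drift:** it is back in its holder and hanging upright.
- **Loose tubes:** I set all four in the tray, and all four were visible there just before the drawer was closed. Of the four pushed-out tubes, only the green one could be seen in full. Red and orange caps showed through the bores under the block, and the yellow one was never clearly seen.
- **Drawer:** it went home against its stop, where the push rose to about 10 N with no more travel. The handle bar lies within about 1 mm of where a closed drawer puts it.
- **Bottle, jar and cup:** the arm did not go near them, and the last picture shows them standing. I judged this by eye and did not measure it.

No check failed. The only mismatch was a small apparent tilt of the drift in the grip, about 3 mm at the tip, and it still went into every bore and its holder without trouble.

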